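# Deglaze brake pads on the fenced lapping board

### The arm

A 6-joint arm with a two-finger parallel gripper is mounted at the origin on the work surface. World frame = base frame: x ahead of the robot, y to its left, z up, the work surface at z = 0. Lengths are in mm, angles in degrees, forces in N, time in s.
With the tool pointing down it reaches from about 350 to 850 mm from the base axis. Payload 8.1 kg.
Tool frame: the origin (TCP) lies midway between the tips of the shut fingers; the grasp point (between the pads) lies 19 mm behind it; z points along the fingers, y is the line along which they close (so a half turn about z gives the same grasp; the last joint's range is limited). The gripper opens to 85 mm and grips with 20 to 120 N. Pads are 22 mm wide; open, the fingers measure 114 mm over their backs; the gripper's body (76 mm by 85 mm) begins 54 mm behind the grasp point. The pads swing forward as they close: fully open they stand 13 mm farther back than shut.
Start: joints at [59.393, 7.471, 85.268, -0, 87.261, -4.893], TCP at [260.311, 540.596, 231.292] pointing down, gripper open.
Joint ranges: [-169.43, 169.43], [-51.17, 129.36], [1.28, 143.12], [-76.62, 256.62], [0, 156.53], [-152.29, 152.29]. Speed limits (degrees/s): [136.94, 136.94, 159.86, 180, 180, 180].

### API

Orientations are given as [roll, pitch, yaw] about the fixed x, y, z axes, in that order (R = Rz(yaw) Ry(pitch) Rx(roll)).
In Python, from bench import r, camrig, hand_in gives the robot as it stands (r), with the cameras (camrig) and the job as plain functions.
- The arm moves only by the shell command python3 steer.py 'ROWS' [FORCE]. ROWS is rows parted by semicolons, their numbers by spaces, 1 to 8 of them, each of 7 numbers: a rotation vector rx, ry, rz in degrees, then dx, dy, dz in mm, then the finger opening in mm; each row is the pose to reach, as a shift and turn from the pose commanded when the command began, along the tool's axes at that moment; what a row does not reach only later rows make up. A row lasts 1/8 s, in which the tool goes at most 62.5 mm and 10.7 degrees, less where a joint would pass 70% of its speed; a pose out of reach is approached as far as the arm can. The fingers move at their own pace and stop on an object; FORCE is the grip in N (left out, the last holds). Time passes only in rows, so rows that do not move let the fingers close. It prints the time, the measured TCP pose, the force, the opening and the grip force at its end.
- r.sense(): the state, without advancing time (a new reading comes with each control period).
- camrig.snapshot(name): name is "scene" or "top" or "wrist"; returns a dict with "pixels" (400x640x3 uint8, blue, green, red), "fx", "fy", "cx", "cy" (pixels), "pose" (4x4, takes a point from camera to world coordinates). Camera axes: x right, y up, looking along -z (the intrinsics and any distortion apply to the point x, -y, -z); pixel columns grow to the right and rows downward; lengths in mm; the calibration is good to about 2 mm. The wrist camera is an equidistant fisheye: a pixel r from the principal point sees the ray r / f radians off the axis. A picture is of the moment at which its call begins. There is no depth.
- hand_in(): hands the job in; it is judged then, once.
The state is a dict: "time": time; "joint_pos": joint angles; "qd": joint speeds; "joint_efforts": joint torques, N m; "tool_pos": TCP position; "tcp_rot": TCP orientation; "ft_force": force on the tool from outside, world axes, zero at the start; "wrist_torque": the same for the moment, N m; "finger_gap": finger opening in mm; "grip_force": force on a finger pad.
Only numpy, scipy, OpenCV 4.12 (cv2) and the standard library are available. Lean on these libraries where they do the work, as an engineer would, in place of code of your own. Each camera call takes 0.05 s, during which the arm holds its last target. There are 200 camera calls.

### The job

Put whatever is lying on the lapping board (headlamp, tire levers) into the blue tray, then dress every brake pad: stand each wooden holder on the bare infeed, long side flat against the fence rail, and feed it with the push stick across the red abrasive, snug and straight against the fence all the way, until it lies wholly on the white outfeed, still against the fence, where the holders stay lined up behind one another. From the abrasive onwards only the stick may move a holder: never carry or handle one there with the fingers. Leave everything else on the table where it is, and finish with the stick lying flat in its rest.

Things in the scene. Friction and masses are not known exactly. Their poses are not given: they have to be found in the camera images.
- board: Fixed lapping board, plywood 482 x 125 mm, top 12 mm above the table. Origin under it, z up, own x = feed direction (to the robot's left). Along x: bare infeed -235 to -125 mm, red abrasive -125 to -5, white outfeed -5 to the end stop at +235. Aluminium fence along its far side, 16 mm above the plywood, face at y = -24 mm (a flush holder's centre is at y = 0). Plywood ends at y = +75 mm.
- infeed (a point): Middle of the infeed on the plywood's top: where the centre of a holder's underside is when it lies there flush on the fence (board frame x -185, y 0, z 12 mm).
- outfeed_end (a point): Foot of the end stop's face (aluminium, 14 mm above the plywood) on the line of the flush holders' centres (board frame x +235, y 0, z 12 mm). The outfeed is 240 mm long.
- rest: Fixed low rest for the push stick on the table, right of the board: rubber floor 4 mm above the table, 150 mm long along its x axis, open at both ends, with a grey lip along each side (50 mm apart inside, 10 mm above the table). Origin under its centre; x roughly along the feed direction.
- stick: Loose yellow push stick, 0.16 kg, in the rest, nose towards the board. Flat bar 200 long, 34 wide, 14 mm high; the nose is a flat black rubber end at +100 mm on its own x axis. In its middle an upright grip 64 long, 18 wide, its top 58 mm above the underside. Origin at the centre of the underside, z up.
- tray: Fixed blue tray on the table, left of the board, 210 (x) x 160 (y) x 30 mm high, walls and floor 5 mm. Origin under its centre.
- headlamp: Green plastic bicycle headlamp, 0.11 kg: body 62 long, 40 wide, 42 mm high, with a black lens ring in front, 74 mm long overall. Origin at the underside's centre (body from -37 to +25, ring to +37 mm along its x axis), z up. It may be absent.
- levers: Three white plastic tire levers clipped into one stack, 0.06 kg: 116 long (its x axis), 24 wide, 30 mm high. Origin at the centre of the underside, z up. It may be absent.
- holder_a: Wooden brake pad holder, about 0.24 kg, pad in its flat underside: base 70 long (its x axis), 48 wide, 26 mm high, on top an orange grip rib along x, 56 long, 18 wide, its top 58 mm above the underside. Origin at the centre of the underside, z up; either end may lead. Waits on the table beyond the fence. It may be absent.
- holder_b: Wooden brake pad holder, about 0.24 kg, pad in its flat underside: base 70 long (its x axis), 48 wide, 26 mm high, on top an orange grip rib along x, 56 long, 18 wide, its top 58 mm above the underside. Origin at the centre of the underside, z up; either end may lead. Waits on the table beyond the fence. It may be absent.
- holder_c: Wooden brake pad holder, about 0.24 kg, pad in its flat underside: base 70 long (its x axis), 48 wide, 26 mm high, on top an orange grip rib along x, 56 long, 18 wide, its top 58 mm above the underside. Origin at the centre of the underside, z up; either end may lead. Waits on the table beyond the fence. It may be absent.
- spoke_key: Bystander, to be left where it is: flat round steel spoke key, 38 mm across, 8 mm high, among the holders. Origin at the underside's centre.
- seat_clamp: Bystander, to be left where it is: chrome seat clamp ring, 42 mm across, 15 mm high, among the holders. Origin at the underside's centre.
- bolt_dish: Bystander, to be left where it is: glass dish of bolts, 110 mm across, 35 mm high. Origin at the underside's centre.
- oil: Bystander, to be left where it is: red oil bottle, 44 mm across, 95 mm high. Origin at the underside's centre.
- cassette: Bystander, to be left where it is: gear cassette, 84 mm across, 27 mm high. Origin at the underside's centre.
- pump: Bystander, to be left where it is: black mini pump lying down, 220 mm long, 30 mm high. Origin at the underside's centre (of the barrel).
- multitool: Bystander, to be left where it is: black multi-tool, 85 x 36 x 19 mm, right of the holders. Origin at the underside's centre.

How it is judged:
By the outcome, as a careful person would: the job done as asked, in the order asked, and still so for the second after the job is handed in, with the robot touching nothing.
Of headlamp, levers only 1 to 2 are there at a start; the rules pass over those that are not, and their reading is None.
Of holder_a, holder_b, holder_c only 2 to 3 are there at a start; the rules pass over those that are not, and their reading is None.
At some moment in a run one of stick, headlamp, levers may be knocked a few centimetres aside while the robot is not near it.
Once in a run the grip may slacken for a moment while it holds something.
It also fails if it takes over 210 s, if anything falls off the work surface, if the arm or the gripper's body presses on something with over 40 N, if the wrist force passes 120 N, or if a joint passes its speed limit or range.

## Working session

There is one attempt and no reset: what is moved stays moved. The work goes in short steps, Python scripts to look and compute and a shell command to move; the robot and the scene stay as the last step left them, time stands still between calls to the robot, and variables do not carry over. Pictures are saved under pics/ and viewed, at most 14 in all, crops included, and the job is handed in when it is done.

```bash
ls; mkdir -p pics; python3 - <<'E'
from bench import r, camrig, hand_in
import cv2,json
for n in("scene","top"):
    s=camrig.snapshot(n);cv2.imwrite(f"pics/{n}0.png",s["pixels"]);print(n,s["fx"],s["fy"],s["cx"],s["cy"],s["pose"])
    print([k for k in s])
print(r.sense())
E
```

```text
bench.py
pics
steer.py
scene 373.60091471590164 373.60091471590164 321.19824066422734 199.84396908251134 [[ 7.26857468e-01 -4.96292716e-01  4.74733358e-01  1.05981833e+03]
 [ 6.86784730e-01  5.23004359e-01 -5.04770418e-01 -4.69940353e+02]
 [ 2.22626636e-03  6.92935769e-01  7.20995883e-01  6.81782866e+02]
 [ 0.00000000e+00  0.00000000e+00  0.00000000e+00  1.00000000e+00]]
['pixels', 'fx', 'fy', 'cx', 'cy', 'pose']
top 498.6935670442713 498.6935670442713 318.7476880772483 206.64624409919713 [[ 3.99082084e-03  9.92255747e-01 -1.24147521e-01  4.44265152e+02]
 [-9.99949132e-01  5.10979305e-03  8.69613563e-03 -1.40507899e+01]
 [ 9.26315869e-03  1.24106501e-01  9.92225665e-01  1.47453122e+03]
 [ 0.00000000e+00  0.00000000e+00  0.00000000e+00  1.00000000e+00]]
['pixels', 'fx', 'fy', 'cx', 'cy', 'pose']
{'time': 0.1, 'joint_pos': array([ 5.93951877e+01,  7.51127559e+00,  8.53242795e+01,  4.56727165e-04,
        8.72598160e+01, -4.89314730e+00]), 'qd': array([-0.02929487, -0.13352336, -0.16922517, -0.049229  ,  0.03509042,
        0.02133003]), 'joint_efforts': array([ 2.00802591e-03, -5.70953429e+01, -5.01940119e+01, -7.71420150e-05,
        8.16508866e-03, -4.72405304e-05]), 'tool_pos': array([260.03203022, 540.17850739, 230.33227514]), 'tcp_rot': array([-1.79905015e+02, -8.58943891e-03,  1.54288306e+02]), 'ft_force': array([-0.15043236, -0.39101949,  0.66480987]), 'wrist_torque': array([-0.01681387, -0.02110051,  0.06704966]), 'grip_force': 0.0, 'finger_gap': 85.43534363707113}
```

View pics/top0.png

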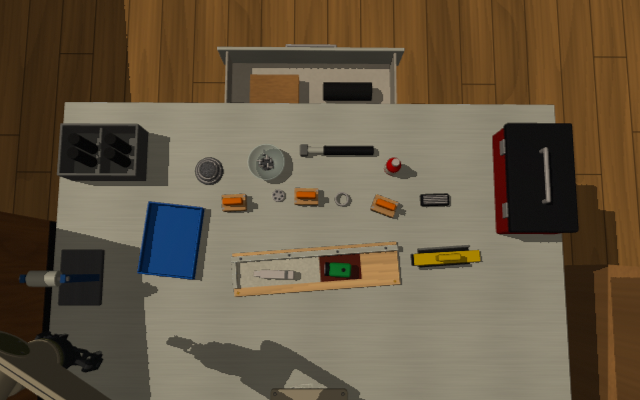

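View pics/scene0.png

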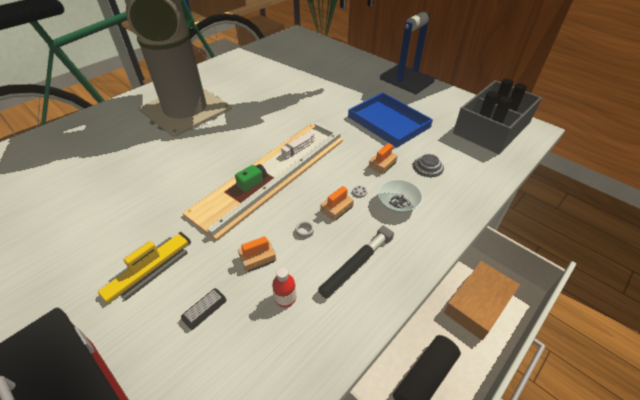

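The top view shows the board at u 232–400, v 245–295, with the infeed on the right. The headlamp is at (339,269) on the abrasive and the levers at (275,274) on the outfeed. The three holders are at (234,202), (307,197) and (385,206), the stick is at (446,257) and the tray at (172,241).

```bash
cat > h.py <<'E'
import numpy as np,cv2,pickle,sys
from scipy.spatial.transform import Rotation as Ro
def snap(n,save):
    from bench import r, camrig, hand_in
    s=camrig.snapshot(n); s["name"]=n; pickle.dump(s,open(f"pics/{save}.pkl","wb")); return s
def load(save): return pickle.load(open(f"pics/{save}.pkl","rb"))
def ray(s,u,v):
    x=(u-s["cx"])/s["fx"]; y=(v-s["cy"])/s["fy"]
    if s["name"]=="wrist":
        t=np.hypot(x,y); k=np.sin(t)/t if t>1e-9 else 1; d=np.array([x*k,-y*k,-np.cos(t)])
    else: d=np.array([x,-y,-1.])
    d=s["pose"][:3,:3]@d; return s["pose"][:3,3],d/np.linalg.norm(d)
def at(s,u,v,z):
    c,d=ray(s,u,v); return c+d*(z-c[2])/d[2]
def tri(*o):  # (s,u,v)...
    A=np.zeros((3,3));b=np.zeros(3);L=[]
    for s,u,v in o:
        c,d=ray(s,u,v);P=np.eye(3)-np.outer(d,d);A+=P;b+=P@c;L.append((P,c))
    p=np.linalg.solve(A,b); return p,max(np.linalg.norm(P@(p-c)) for P,c in L)
def proj(s,p):
    q=np.linalg.inv(s["pose"])@np.append(p,1);x,y,z=q[0],-q[1],-q[2]
    if s["name"]=="wrist":
        rr=np.hypot(x,y);t=np.arctan2(rr,z);x,y=x/rr*t,y/rr*t
    else: x,y=x/z,y/z
    return np.array([s["cx"]+s["fx"]*x,s["cy"]+s["fy"]*y])
def crop(s,u0,v0,u1,v1,k):
    im=cv2.resize(s["pixels"][v0:v1,u0:u1],None,fx=k,fy=k,interpolation=cv2.INTER_CUBIC)
    for u in range(-(-u0//20)*20,u1,20):
        cv2.line(im,(int((u-u0+.5)*k),0),(int((u-u0+.5)*k),6),(0,0,255),1); cv2.putText(im,str(u),(int((u-u0)*k),16),0,.35,(0,0,255))
    for v in range(-(-v0//20)*20,v1,20):
        cv2.line(im,(0,int((v-v0+.5)*k)),(6,int((v-v0+.5)*k)),(0,0,255),1); cv2.putText(im,str(v),(8,int((v-v0+.5)*k)+4),0,.35,(0,0,255))
    return im
E
python3 - <<'E'
from h import *
np.set_printoptions(precision=1,suppress=True)
t=snap("top","t0");s=snap("scene","s0")
cv2.imwrite("pics/t0.png",crop(t,140,185,490,300,2.28)); cv2.imwrite("pics/s0.png",crop(s,95,110,395,310,2.6))
for n,u,v,z in[("inR far",398,243,12),("outL near",235,295,12),("lamp",339,269,54),("lev",276,274,42),("h1",234,199,58),("h2",307,194,58),("h3",385,203,58),("stick",447,257,58),("tray",172,241,5)]:print(n,at(t,u,v,z))
E
```

```text
inR far [ 521.  -259.8   12. ]
outL near [368.9 213.9  12. ]
lamp [444.6 -84.5  54. ]
lev [429.8  94.2  42. ]
h1 [642.3 216.3  58. ]
h2 [657.9   7.4  58. ]
h3 [ 633.  -216.5   58. ]
stick [ 479.6 -390.5   58. ]
tray [524.2 403.6   5. ]
```

View pics/t0.png

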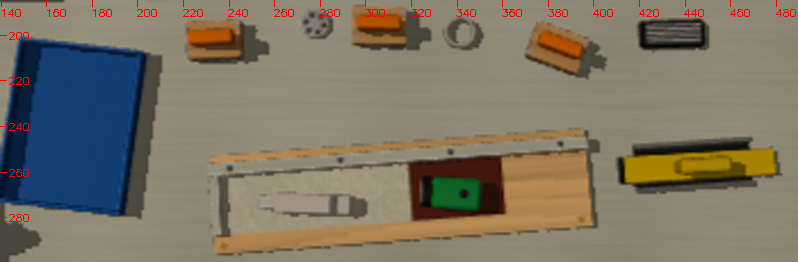

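View pics/s0.png

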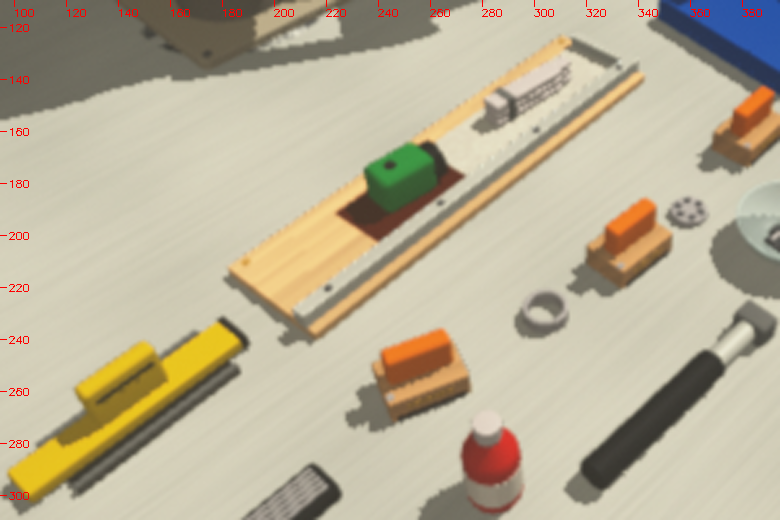

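```bash
cat >> h.py <<'E'
def go(x,y,z,yaw):
    "print shift/turn in tool axes from the present pose to world x y z, tool down at yaw"
    from bench import r, camrig, hand_in
    st=r.sense();R=Ro.from_euler("xyz",st["tcp_rot"],degrees=True)
    T=Ro.from_euler("xyz",[180,0,yaw],degrees=True)
    print("pose",st["tool_pos"].round(1),st["tcp_rot"].round(2),"rot",(R.inv()*T).as_rotvec(degrees=True).round(1),"d",R.inv().apply(np.array([x,y,z])-st["tool_pos"]).round(1),"t",round(st["time"],1))
if __name__=="__main__": go(*map(float,sys.argv[1:5]))
E
R='0 0 60 -396 -408 -100 85'
python3 steer.py '0 0 60 -396 -408 -100 85;0 0 60 -396 -408 -100 85;0 0 60 -396 -408 -100 85;0 0 60 -396 -408 -100 85;0 0 60 -396 -408 -100 85;0 0 60 -396 -408 -100 85;0 0 60 -396 -408 -100 85;0 0 60 -396 -408 -100 85'
python3 h.py 440 0 330 94.3
```

```text
time: 1.2
tool_pos: [416.2, 71.5, 318.4]
tcp_rot: [180.0, -0.0, 94.3]
ft_force: [1.0, -0.6, -0.5]
finger_gap: 85.0
grip_force: 0.0
pose [416.2  71.5 318.4] [ 1.7996e+02 -1.0000e-02  9.4290e+01] rot [ 0. -0. -0.] d [-73.1  18.4 -11.6] t 1.2
```

```bash
python3 steer.py '0 0 0 -30 5 -5 85;0 0 0 -60 10 -10 85;0 0 0 -73 18 -12 85;0 0 0 -73 18 -12 85'
python3 - <<'E'
from h import *
np.set_printoptions(precision=1,suppress=True)
a=snap("wrist","w1")
print(a["fx"],a["cx"],a["cy"],a["pose"])
cv2.imwrite("pics/w1.png",crop(a,0,0,640,400,1.25))
E
```

```text
time: 1.7
tool_pos: [439.7, 1.8, 329.6]
tcp_rot: [-180.0, -0.0, 94.2]
ft_force: [0.4, -1.1, 1.1]
finger_gap: 84.9
grip_force: 0.0
309.70691628693146 316.99884915315135 196.82571927466637 [[  1.   -0.1  -0.  434.1]
 [  0.1   1.    0.3  75. ]
 [ -0.   -0.3   1.  472.7]
 [  0.    0.    0.    1. ]]
```

View pics/w1.png

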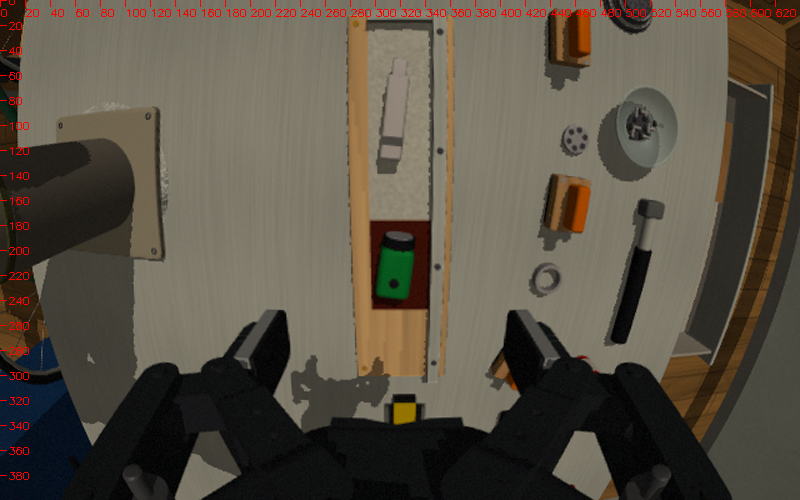

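```bash
python3 steer.py '0 0 0 -60 5 0 85;0 0 0 -120 10 0 85;0 0 0 -180 20 0 85;0 0 0 -230 20 0 85;0 0 0 -230 20 0 85;0 0 0 -230 20 0 85'
python3 - <<'E'
from h import *
a=load("w1");b=snap("wrist","w2")
cv2.imwrite("pics/w1c.png",np.hstack([crop(a,272,2,374,157,3.8),crop(a,272,152,374,307,3.8)]))
cv2.imwrite("pics/w2.png",crop(b,0,0,640,400,1.25))
E
```

```text
time: 2.5
tool_pos: [476.8, -224.6, 329.5]
tcp_rot: [-180.0, -0.1, 94.3]
ft_force: [0.3, -0.1, 0.4]
finger_gap: 85.0
grip_force: 0.0
```

View pics/w1c.png

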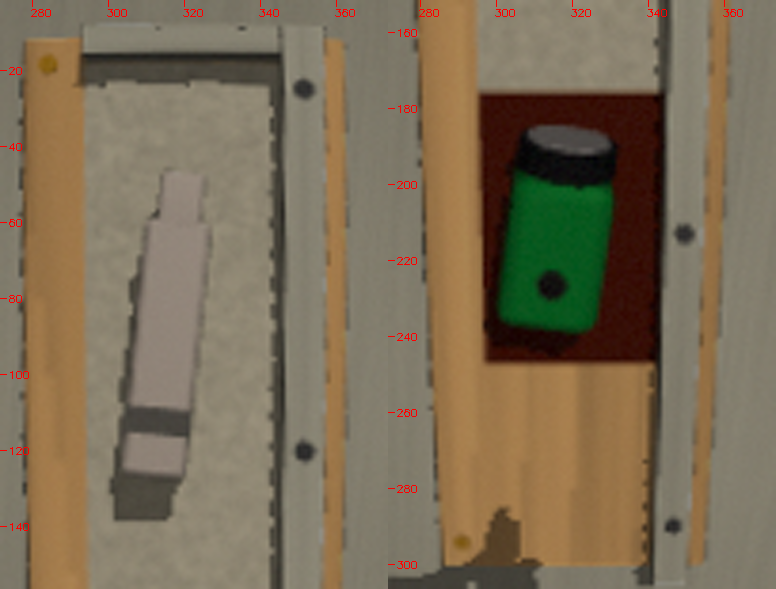

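View pics/w2.png

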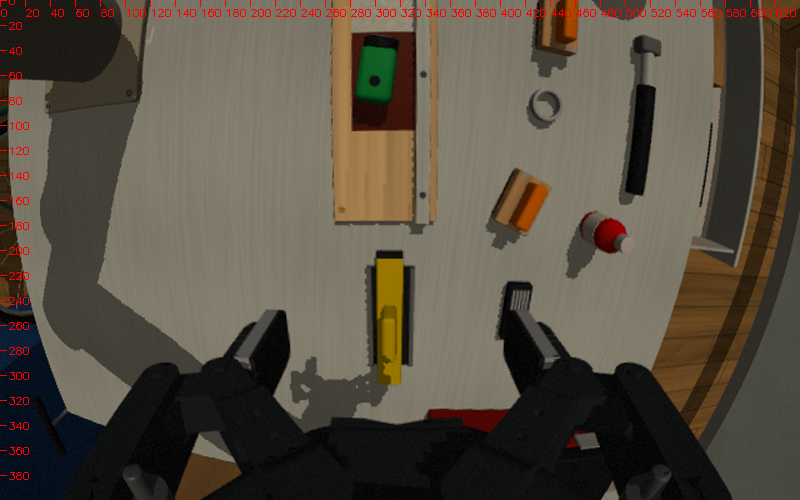

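```bash
python3 - <<'E'
from h import *
np.set_printoptions(precision=1,suppress=True)
a=load("w1");b=load("w2");s=load("s0");t=load("t0")
for n,p,q in [("bolt1",(349.5,213.1),(338,58.8)),("bolt0",(346.6,290),(337.6,155.6)),("brass",(291,294.2),(272.8,167.6)),("abr/in near",(297,246.9),(281.2,104)),("lamphole",(314.8,226.6),(299.6,64.4))]:print(n,*tri((a,*p),(b,*q)))
L=lambda x,y:(272+x/3.8-.4,2+y/3.8-.4); Rr=lambda x,y:(272+(x-388)/3.8-.4,152+y/3.8-.4)
for n,p,z in[("fence28 L",L(281,100),28),("fence28 mid",Rr(668,234),28),("fence28 R",Rr(656,526),28),("end stop top",L(180,53),26),("abr/out",Rr(570,93),12),("abr/in",Rr(570,362),12),("board end",Rr(600,565),12),
 ("brass far",L(48,64),12),("brass near",Rr(462,542),12),
 ("lev bl",L(122,474),42),("lev br",L(183,476),42),("lev tl",L(150,218),42),("lev tr",L(210,216),42),("levtip l",L(163,170),42),("levtip r",L(207,172),42),
 ("lamp bl",Rr(498,318),54),("lamp br",Rr(596,328),54),("lamp hole",Rr(552,285),54),("ring l",Rr(527,128),50),("ring r",Rr(612,140),50)]:print(n,at(a,*p,z))
W=lambda x,y:(x/1.25-.1,y/1.25-.1)
for n,p,z in[("st nose l",W(377,259),18),("st nose r",W(403,259),18),("st nosetip",W(389,251),18),("st tail l",W(376,384),18),("st tail r",W(401,383),18),("rest tl",W(371,266),10),("rest tr",W(413,266),10),("rest br",W(413,364),10),
 ("grip top f",W(389,305),58),("grip top b",W(386,358),58)]:print(n,at(b,*p,z))
E
```

```text
bolt1 [495.1 -80.   29.4] 0.04355776129120163
bolt0 [ 506.  -219.4   29.6] 0.08506212210166306
brass [ 410.7 -247.7   11.6] 0.22087503783416237
abr/in near [ 417.8 -150.8   13.1] 0.3524978641727968
lamphole [443.4 -95.7  54.3] 0.2047110002385069
fence28 L [465.9 193.6  28. ]
fence28 mid [488.8 -81.1  28. ]
fence28 R [ 498.6 -220.9   28. ]
end stop top [427.1 209.9  26. ]
abr/out [445.5 -29.7  12. ]
abr/in [ 454.4 -148.5   12. ]
board end [ 476.9 -255.8   12. ]
brass far [376.1 206.8  12. ]
brass near [ 411.1 -247.4   12. ]
lev bl [417.7  46.2  42. ]
lev br [439.9  47.   42. ]
lev tl [421.2 140.9  42. ]
lev tr [442.6 143.2  42. ]
levtip l [424.5 159.3  42. ]
levtip r [440.3 159.7  42. ]
lamp bl [ 423.2 -111.2   54. ]
lamp br [ 461.5 -112.7   54. ]
lamp hole [443.2 -95.8  54. ]
ring l [429.6 -35.5  50. ]
ring r [461.5 -37.8  50. ]
st nose l [ 458.3 -305.6   18. ]
st nose r [ 490.5 -303.2   18. ]
st nosetip [ 472.5 -294.1   18. ]
st tail l [ 467.2 -496.4   18. ]
st tail r [ 503.  -491.6   18. ]
rest tl [ 451.1 -318.2   10. ]
rest tr [ 504.2 -314.2   10. ]
rest br [ 517.8 -462.3   10. ]
grip top f [ 476.9 -348.3   58. ]
grip top b [ 478.1 -423.3   58. ]
```

Triangulated heights match the text: fence 29, plywood 12 and lamp top 54 mm. The board has yaw about 94.45° and origin about (459.4, −23.2). The lamp is at (444,−75) with yaw 87.6, and the levers are at (430.6,103) with yaw 88.

```bash
python3 h.py 443.7 -80 110 87.6; python3 - <<'E'
from h import *
np.set_printoptions(precision=1,suppress=True)
t=load("t0")
C=[at(t,140+x/2.28,185+y/2.28,30) for x,y in((17,38),(146,52),(125,216),(-5,203))]
print(C,np.mean(C,0))
E
```

```text
pose [ 476.8 -224.3  329.8] [-1.800e+02 -4.000e-02  9.438e+01] rot [-0.  -0.   6.8] d [146.2 -22.  219.9] t 2.5
[array([637.1, 472.4,  30. ]), array([619.9, 307.4,  30. ]), array([412.5, 326.9,  30. ]), array([428. , 490.2,  30. ])] [524.4 399.2  30. ]
```

```bash
python3 steer.py '0 0 7 60 -8 20 56;0 0 7 120 -18 50 56;0 0 7 146 -22 110 56;0 0 7 146 -22 170 56;0 0 7 146 -22 220 56;0 0 7 146 -22 220 56;0 0 7 146 -22 220 56;0 0 7 146 -22 220 56' 40
python3 - <<'E'
from h import *
np.set_printoptions(precision=1,suppress=True)
a=snap("wrist","w3")
h=cv2.cvtColor(a["pixels"],cv2.COLOR_BGR2HSV)
m=cv2.inRange(h,(50,120,30),(75,255,255)); y,x=np.nonzero(m); print(len(x),x.mean(),y.mean(),x.min(),x.max(),y.min(),y.max())
print(proj(a,[442.4,-112,54]),proj(a,[443.4,-95.7,54]),proj(a,[423.2,-111.2,54]),proj(a,[461.5,-112,54]))
cv2.imwrite("pics/w3.png",a["pixels"])
E
python3 h.py 443.7 -80 29 87.6
```

```text
time: 3.55
tool_pos: [445.9, -82.4, 113.2]
tcp_rot: [179.7, 0.1, 87.3]
ft_force: [0.7, 0.0, -0.0]
finger_gap: 56.0
grip_force: 0.0
4150 313.76289156626507 213.86939759036144 286 342 174 255
[314.  252.4] [314.2 231.9] [287.8 252.4] [340.2 251.1]
pose [445.8 -82.5 112.9] [1.7972e+02 7.0000e-02 8.7290e+01] rot [ 0.3  0.1 -0.3] d [ 2.5 -2.6 83.9] t 3.6
```

View pics/w3.png

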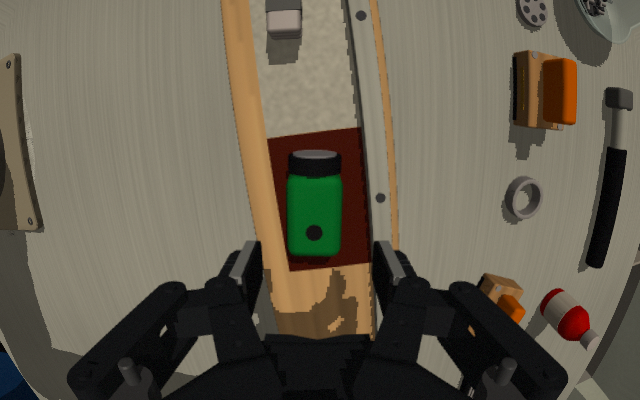

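The lamp sits as measured, with its hole at (314,233) against a predicted (314,232). I'll grasp it now.

```bash
python3 steer.py '0 0 0 2.5 -2 30 56;0 0 0 2.5 -2.5 60 56;0 0 0 2.5 -2.5 84 56;0 0 0 2.5 -2.5 84 56;0 0 0 2.5 -2.5 84 30;0 0 0 2.5 -2.5 84 30;0 0 0 2.5 -2.5 84 30' 40
python3 steer.py '0 0 0 0 0 -40 30;0 0 0 0 0 -80 30;0 0 0 0 0 -80 30' ; python3 h.py 480 403 100 84
```

```text
time: 4.47
tool_pos: [443.0, -79.9, 27.9]
tcp_rot: [179.8, 0.1, 87.3]
ft_force: [-0.6, 0.2, 7.9]
finger_gap: 39.2
grip_force: 41.9
time: 4.85
tool_pos: [444.4, -80.2, 110.3]
tcp_rot: [179.6, 0.1, 87.3]
ft_force: [0.7, -0.2, -1.1]
finger_gap: 39.5
grip_force: 41.2
pose [444.4 -80.2 110.3] [1.7955e+02 1.1000e-01 8.7290e+01] rot [0.4 0.1 3.3] d [484.4  12.7   9.5] t 4.8
```

```bash
python3 steer.py '0 0 0 60 0 0 30;0 0 3 120 3 0 30;0 0 3 180 5 0 30;0 0 3 240 7 0 30;0 0 3 300 9 0 30;0 0 3 360 10 0 30;0 0 3 420 12 0 30;0 0 3 484 13 5 30' 40
python3 steer.py '0 0 0 0 0 0 30;0 0 0 0 0 0 30' 40
python3 h.py 480 403 23 84
```

```text
time: 5.85
tool_pos: [476.9, 403.7, 100.4]
tcp_rot: [180.0, 0.0, 84.3]
ft_force: [1.8, -0.4, -0.3]
finger_gap: 39.6
grip_force: 41.1
time: 6.1
tool_pos: [476.3, 401.3, 99.6]
tcp_rot: [-179.9, 0.1, 84.3]
ft_force: [-0.5, -0.1, -1.1]
finger_gap: 39.4
grip_force: 41.0
pose [476.3 401.3  99.6] [-1.7991e+02  1.1000e-01  8.4340e+01] rot [-0.1  0.1  0.3] d [ 2.2  3.6 76.6] t 6.1
```

```bash
python3 steer.py '0 0 0 0 0 40 30;0 0 0 0 0 70 30;0 0 0 0 0 77 30;0 0 0 0 0 77 30;0 0 0 0 0 77 60;0 0 0 0 0 77 60;0 0 0 0 0 40 60;0 0 0 0 0 -20 60' 40
python3 h.py 430.6 103 110 88.1
```

```text
time: 7.1
tool_pos: [475.6, 400.8, 120.2]
tcp_rot: [-179.8, 0.2, 84.3]
ft_force: [0.5, 1.2, -0.4]
finger_gap: 60.3
grip_force: 0.0
pose [475.6 400.8 120.2] [-1.7981e+02  1.6000e-01  8.4290e+01] rot [-0.2  0.2 -3.8] d [-300.8  -15.1   11.1] t 7.1
```

```bash
python3 steer.py '0 0 -4 -60 -3 0 42;0 0 -4 -120 -6 0 42;0 0 -4 -180 -9 0 42;0 0 -4 -240 -12 0 42;0 0 -4 -300 -15 0 42;0 0 -4 -301 -15 11 42;0 0 -4 -301 -15 11 42'
python3 - <<'E'
from h import *
np.set_printoptions(precision=1,suppress=True)
a=snap("wrist","w4")
for p in[(417.7,46.2,42),(439.9,47,42),(424.5,159.3,42),(440.3,159.7,42)]:print(proj(a,p))
cv2.imwrite("pics/w4.png",a["pixels"])
E
python3 h.py 430.6 103 17 88.1
```

```text
time: 7.98
tool_pos: [432.1, 103.8, 110.0]
tcp_rot: [180.0, -0.0, 88.2]
ft_force: [-0.2, -0.8, -0.6]
finger_gap: 42.1
grip_force: 0.0
[301.6 279.1]
[329.5 277.5]
[303.6 133.3]
[326.9 132. ]
pose [432.3 104.5 110.3] [ 1.7999e+02 -3.0000e-02  8.8290e+01] rot [ 0.  -0.   0.2] d [-1.6 -1.7 93.3] t 8.0
```

View pics/w4.png

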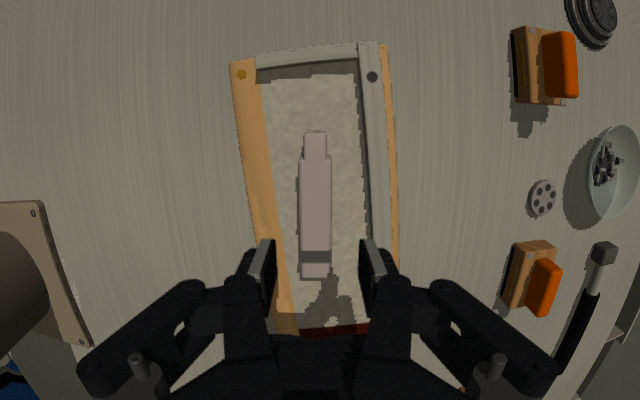

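The levers match the prediction, from the tip at (315,131) to the base at (315,279). I'll grasp them and carry them to the tray's far half.

```bash
python3 steer.py '0 0 0 -1.5 -1.7 40 42;0 0 0 -1.5 -1.7 75 42;0 0 0 -1.5 -1.7 92 42;0 0 0 -1.5 -1.7 92 42;0 0 0 -1.5 -1.7 92 14;0 0 0 -1.5 -1.7 92 14;0 0 0 -1.5 -1.7 92 14;0 0 0 -1.5 -1.7 92 14' 40
python3 steer.py '0 0 0 0 0 -50 14;0 0 0 0 0 -90 14;0 0 0 0 0 -90 14' ; python3 h.py 567 397 110 84
```

```text
time: 9.02
tool_pos: [431.6, 102.8, 19.2]
tcp_rot: [179.9, -0.1, 88.3]
ft_force: [-0.5, 2.8, 6.9]
finger_gap: 23.3
grip_force: 40.3
time: 9.4
tool_pos: [433.4, 102.6, 112.1]
tcp_rot: [179.6, -0.1, 88.3]
ft_force: [1.0, -0.6, 0.2]
finger_gap: 23.2
grip_force: 39.6
pose [433.4 102.6 112.1] [ 1.7958e+02 -6.0000e-02  8.8270e+01] rot [ 0.4 -0.1  4.3] d [298.3 124.7   3.3] t 9.4
```

```bash
python3 steer.py '0 0 1 55 20 0 14;0 0 2 110 40 0 14;0 0 3 165 65 0 14;0 0 4 220 90 0 14;0 0 4.3 275 115 0 14;0 0 4.3 298 125 3 14;0 0 4.3 298 125 3 14;0 0 4.3 298 125 3 14' 40
python3 h.py 567 397 14 84
```

```text
time: 10.4
tool_pos: [563.6, 395.5, 103.6]
tcp_rot: [-179.9, 0.1, 84.0]
ft_force: [0.9, -0.4, 0.3]
finger_gap: 23.3
grip_force: 39.6
pose [563.6 395.5 103.6] [-1.799e+02  1.000e-01  8.398e+01] rot [-0.1  0.1 -0. ] d [ 2.   3.4 89.6] t 10.4
```

```bash
python3 steer.py '0 0 0 2 3 50 14;0 0 0 2 3 80 14;0 0 0 2 3 90 14;0 0 0 2 3 90 14;0 0 0 2 3 90 45;0 0 0 2 3 90 45;0 0 0 2 3 40 45;0 0 0 2 3 -20 45' 40
python3 steer.py '0 0 0 0 0 -60 45;0 0 0 0 0 -80 45;0 0 0 0 0 -80 45'
python3 - <<'E'
from h import *
np.set_printoptions(precision=1,suppress=True)
a=snap("wrist","w5");t=snap("top","t1")
cv2.imwrite("pics/t1.png",crop(t,130,180,400,300,2.9))
E
python3 h.py 642 150 180 94.45
```

```text
time: 11.4
tool_pos: [566.5, 397.5, 124.9]
tcp_rot: [-179.9, 0.1, 84.0]
ft_force: [1.4, 1.0, 0.8]
finger_gap: 45.3
grip_force: 0.0
time: 11.78
tool_pos: [568.7, 398.9, 207.9]
tcp_rot: [179.8, -0.2, 84.0]
ft_force: [-0.1, 0.9, -0.8]
finger_gap: 45.1
grip_force: 0.0
pose [566.8 397.7 202.9] [-1.7988e+02  9.0000e-02  8.3990e+01] rot [ -0.1   0.1 -10.5] d [-238.4  100.8   23.1] t 11.9
```

View pics/t1.png

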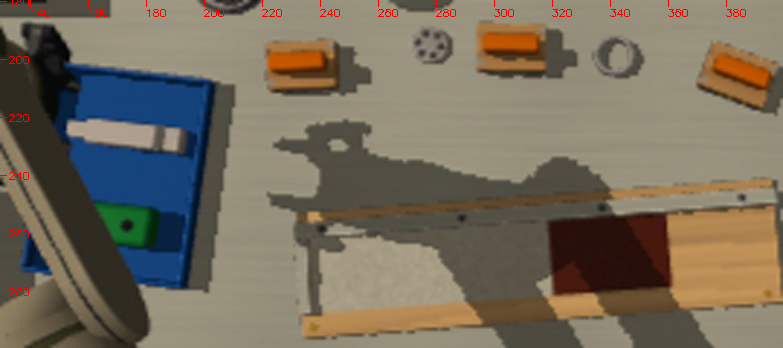

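The levers (crop 125,135) and lamp (127,225) both lie in the tray, and all three holders are unmoved. Next I'll move over the holders and fit the ribs by colour.

```bash
python3 steer.py '0 0 -5 -60 10 -20 60;0 0 -10 -120 20 -50 60;0 0 -10 -180 40 -90 60;0 0 -10.5 -240 60 -110 60;0 0 -10.5 -300 75 -110 60;0 0 -10.5 -360 80 -110 60;0 0 -10.5 -360 80 -110 60;0 0 -10.5 -360 80 -110 60'
python3 - <<'E'
from h import *
snap("wrist","w6")
E
python3 steer.py '0 0 0 -60 0 0 60;0 0 0 -100 0 0 60;0 0 0 -120 0 0 60;0 0 0 -120 0 0 60'
cat > rib.py <<'E'
from h import *
np.set_printoptions(precision=1,suppress=True)
def ribs(s,z=58,vmin=None):
    h=cv2.cvtColor(s["pixels"],cv2.COLOR_BGR2HSV)
    m=cv2.inRange(h,(5,205,60),(16,255,255)); out=[]
    n,l,st,c=cv2.connectedComponentsWithStats(m)
    for i in range(1,n):
        if st[i,4]<150: continue
        V=h[:,:,2][l==i]; thr=0.5*(np.percentile(V,90)+np.percentile(V,5)) if np.percentile(V,90)-np.percentile(V,5)>40 else 0
        k=((l==i)&(h[:,:,2]>thr)).astype(np.uint8)
        k=cv2.morphologyEx(k,cv2.MORPH_OPEN,np.ones((3,3)))
        v,u=np.nonzero(k); P=np.array([at(s,a,b,z)[:2] for a,b in zip(u,v)]).astype(np.float32)
        if len(P)<20: continue
        (cx,cy),(w,hh),an=cv2.minAreaRect(P)
        if w<hh: w,hh,an=hh,w,an+90
        out.append((cx,cy,w,hh,(an+90)%180-90, st[i,:5],len(P),proj(s,(cx,cy,z))))
    return out
if __name__=="__main__":
    for f in sys.argv[1:]:
        print(f)
        for o in ribs(load(f)): print(*[np.round(q,1) for q in o])
E
python3 - <<'E'
from h import *
a=snap("wrist","w7")
E
python3 rib.py w6 w7; python3 h.py 600 -100 330 94.45
```

```text
time: 12.88
tool_pos: [608.7, 30.8, 312.5]
tcp_rot: [-179.8, -0.0, 94.4]
ft_force: [0.1, 1.0, 1.0]
finger_gap: 60.1
grip_force: 0.0
time: 13.42
tool_pos: [618.8, -87.3, 314.3]
tcp_rot: [-179.9, -0.0, 94.5]
ft_force: [-0.1, 0.3, -0.1]
finger_gap: 60.1
grip_force: 0.0
w6
638.9 223.4 52.0 15.4 -86.4 [344   1  16  43 570] 463 [353.   19.1]
658.0 14.0 57.3 16.3 89.3 [344 157  19  43 610] 501 [354.1 178.5]
632.9 -208.9 69.5 17.8 73.2 [309 296  22  34 444] 302 [321.6 313.8]
w7
658.2 11.9 52.9 16.4 88.7 [344  70  19  43 629] 515 [354.3  89.7]
632.5 -212.7 63.1 17.1 71.5 [307 229  25  40 554] 417 [320.1 250.1]
pose [618.9 -86.5 314.5] [-1.7996e+02 -6.0000e-02  9.4530e+01] rot [-0.  -0.1  0.1] d [-12.  -19.9 -15.5] t 13.5
```

```bash
python3 -c "
from h import *
a=load('w6');b=load('w7');print(tri((a,354.1,178.5),(b,354.3,89.7)))"
python3 h.py 632.5 -214 120 71.5
```

```text
(array([659.02177198,  12.40026652,  50.86503473]), np.float64(0.03200731665739964))
pose [618.9 -86.5 314.5] [-1.7996e+02 -6.0000e-02  9.4530e+01] rot [-0.  -0.1 23. ] d [-128.4    3.7  194.4] t 13.5
```

```bash
python3 steer.py '0 0 10 -50 2 40 44;0 0 20 -100 3 90 44;0 0 23 -128 4 150 44;0 0 23 -128 4 194 44;0 0 23 -128 4 194 44;0 0 23 -128 4 194 44'
python3 -c "
from h import *
snap('wrist','w8')"
python3 rib.py w8
python3 h.py 632.5 -214 31 71.5
```

```text
time: 14.22
tool_pos: [634.2, -213.8, 123.5]
tcp_rot: [179.9, -0.0, 71.6]
ft_force: [0.1, 0.8, 0.3]
finger_gap: 44.0
grip_force: 0.0
w8
631.0 -217.2 53.4 15.0 69.2 [ 303  173   26   79 1865] 1433 [314.5 216.8]
pose [ 635.  -214.4  124.9] [1.7972e+02 1.0000e-02 7.1580e+01] rot [0.3 0.  0.1] d [-0.4 -3.  93.9] t 14.3
```

```bash
python3 steer.py '0 0 1.5 -2 -2 40 44;0 0 1.5 -3 -2.8 75 44;0 0 1.5 -3 -2.8 94 44;0 0 1.5 -3 -2.8 94 44;0 0 1.5 -3 -2.8 94 8;0 0 1.5 -3 -2.8 94 8;0 0 1.5 -3 -2.8 94 8;0 0 1.5 -3 -2.8 94 8' 60
python3 steer.py '0 0 0 0 0 -40 8;0 0 0 0 0 -70 8;0 0 0 0 0 -70 8;0 0 0 0 0 -70 8'
python3 h.py 473.8 -207.7 75 94.45
```

```text
time: 15.28
tool_pos: [631.0, -217.8, 29.8]
tcp_rot: [179.8, 0.0, 70.0]
ft_force: [-0.2, 1.1, 6.1]
finger_gap: 17.4
grip_force: 59.5
time: 15.78
tool_pos: [628.4, -216.8, 95.6]
tcp_rot: [-179.9, -0.0, 70.0]
ft_force: [-0.3, 0.1, -2.8]
finger_gap: 17.4
grip_force: 59.8
pose [ 628.4 -216.8   95.6] [-1.799e+02 -1.000e-02  6.999e+01] rot [ -0.1  -0.  -24.5] d [ -44.3 -148.3   20.8] t 15.8
```

```bash
python3 steer.py '0 0 -8 -15 -50 0 8;0 0 -16 -32 -105 0 8;0 0 -24.5 -48 -156 0 8;0 0 -24.5 -48 -156 15 8;0 0 -24.5 -48 -156 15 8;0 0 -24.5 -48 -156 15 8'
python3 h.py 465.8 -208.3 42 94.45
```

```text
time: 16.52
tool_pos: [466.9, -208.9, 81.8]
tcp_rot: [-180.0, -0.0, 94.5]
ft_force: [0.2, 0.6, -2.7]
finger_gap: 16.8
grip_force: 60.3
pose [ 466.9 -208.9   81.8] [-1.7999e+02 -1.0000e-02  9.4470e+01] rot [-0. -0.  0.] d [ 0.7 -1.1 39.8] t 16.5
```

```bash
python3 steer.py '0 0 0 0 -1 20 8;0 0 0 0 -1 34 8;0 0 0 0 -1 39 8;0 0 0 0 -1 39 8'; python3 steer.py '0 0 0 0 2 1 8;0 0 0 0 4 1 8;0 0 0 0 5.5 1 8;0 0 0 0 5.5 1 8;0 0 0 0 5.5 1 8'; python3 steer.py '0 0 0 0 1 0 8;0 0 0 0 2 0 8;0 0 0 0 2 0 8'
```

```text
time: 17.02
tool_pos: [465.4, -208.9, 42.9]
tcp_rot: [-180.0, -0.0, 94.5]
ft_force: [-0.5, -1.0, -3.2]
finger_gap: 17.1
grip_force: 60.5
time: 17.65
tool_pos: [470.6, -208.5, 42.1]
tcp_rot: [180.0, 0.0, 94.5]
ft_force: [0.0, -0.1, -3.7]
finger_gap: 16.7
grip_force: 60.5
time: 18.02
tool_pos: [472.7, -208.3, 42.1]
tcp_rot: [180.0, 0.0, 94.5]
ft_force: [0.3, -1.3, -3.2]
finger_gap: 17.0
grip_force: 60.5
```

```bash
python3 steer.py '0 0 0 0 0.7 0 8;0 0 0 0 0.7 0 8;0 0 0 0 0.7 0 8'; python3 steer.py '0 0 0 0 0.7 0.5 8;0 0 0 0 1 0.5 8;0 0 0 0 1 0.5 8';python3 steer.py '0 0 0 0 0.7 0 8;0 0 0 0 1 0 8;0 0 0 0 1 0 8'
```

```text
time: 18.4
tool_pos: [473.2, -208.2, 42.0]
tcp_rot: [-180.0, -0.0, 94.5]
ft_force: [-0.1, 0.3, -1.7]
finger_gap: 16.8
grip_force: 60.5
time: 18.77
tool_pos: [473.4, -208.2, 41.6]
tcp_rot: [-179.9, -0.0, 94.5]
ft_force: [-7.0, -0.1, 3.9]
finger_gap: 16.8
grip_force: 61.5
time: 19.15
tool_pos: [473.5, -208.2, 41.7]
tcp_rot: [-179.8, -0.0, 94.5]
ft_force: [-12.7, -0.1, 9.2]
finger_gap: 16.7
grip_force: 62.2
```

```bash
python3 steer.py '0 0 0 0 0 0 20;0 0 0 0 0 0 32;0 0 0 0 0 0 32;0 0 0 0 0 -30 32;0 0 0 0 0 -80 32;0 0 0 0 0 -140 32;0 0 0 0 0 -150 32;0 0 0 0 0 -150 40'; python3 steer.py '0 0 0 -20 0 -15 40;0 0 0 -70 0 -30 40;0 0 0 -110 0 -30 40;0 0 0 -110 0 -30 40;0 0 0 -110 0 -30 40'
python3 - <<'E'
from h import *
np.set_printoptions(precision=1,suppress=True)
a=snap("wrist","w9")
cv2.imwrite("pics/w9.png",crop(a,200,0,460,400,1.45)); print(a["pose"][:3,3])
O=np.array([459.4,-23.2]);c,s_=np.cos(np.radians(94.45)),np.sin(np.radians(94.45))
B=lambda x,y,z:[O[0]+x*c-y*s_,O[1]+x*s_+y*c,z]
print("holder top corners pred",[proj(a,B(x,y,38)).round() for x,y in((-220,24),(-220,-24),(-150,24),(-150,-24))])
E
python3 rib.py w9
```

```text
time: 20.15
tool_pos: [476.1, -208.5, 192.6]
tcp_rot: [179.9, 0.1, 94.5]
ft_force: [1.1, 0.3, -0.5]
finger_gap: 39.9
grip_force: 0.0
time: 20.78
tool_pos: [483.1, -316.9, 219.2]
tcp_rot: [-179.9, -0.2, 94.5]
ft_force: [0.1, 0.6, 0.2]
finger_gap: 40.2
grip_force: 0.0
[ 477.5 -244.   362.4]
holder top corners pred [array([294., 106.]), array([340., 106.]), array([293.,  40.]), array([340.,  40.])]
w9
473.5 -207.0 54.0 14.5 -85.6 [ 307   43   19   58 1078] 872 [316.5  69.7]
```

View pics/w9.png

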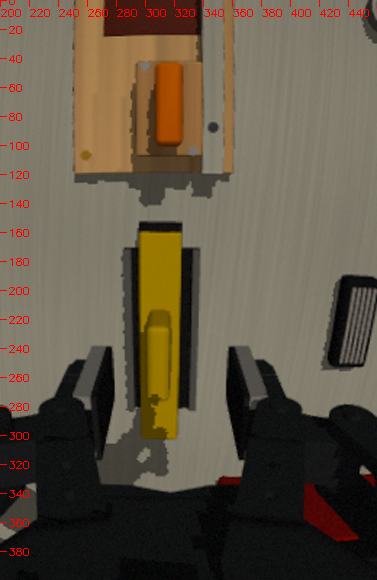

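```bash
python3 - <<'E'
from h import *
np.set_printoptions(precision=1,suppress=True)
a=load("w9"); U=lambda x,y:(200+x/1.45-.3,y/1.45-.3)
P={}
for n,p,z in[("nl",(139,222),18),("nr",(182,222),18),("tl",(141,438),18),("tr",(177,437),18),("gfl",(148,326),62),("gfr",(170,326),62),("grl",(147,399),62),("grr",(169,399),62)]: P[n]=at(a,*U(*p),z);print(n,P[n])
n=(P["nl"]+P["nr"])/2;t=(P["tl"]+P["tr"])/2;print((n+t)/2,np.degrees(np.arctan2(*(n-t)[[1,0]])),np.linalg.norm(n-t))
n=(P["gfl"]+P["gfr"])/2;t=(P["grl"]+P["grr"])/2;print((n+t)/2,np.degrees(np.arctan2(*(n-t)[[1,0]])),np.linalg.norm(n-t))
b=load("w2"); # grip top front/rear triangulation
print(tri((a,*U(159,326)),(b,389/1.25-.1,318/1.25-.1)))
h=cv2.cvtColor(a["pixels"],cv2.COLOR_BGR2HSV);m=cv2.inRange(h,(22,150,60),(32,255,255));m[:150]=0
v,u=np.nonzero(m);print(len(u));
Q=np.array([at(a,i,j,18)[:2] for i,j in zip(u,v)],np.float32);print(cv2.minAreaRect(Q))
E
python3 h.py 480 -395 120 94.2
```

```text
nl [ 456.6 -296.6   18. ]
nr [ 489.8 -294.1   18. ]
tl [ 468.9 -495.7   18. ]
tr [ 502.2 -491.7   18. ]
gfl [ 470.2 -364.4   62. ]
gfr [ 485.9 -363.2   62. ]
grl [ 472.9 -425.5   62. ]
grr [ 489.9 -424.1   62. ]
[ 479.4 -394.5   18. ] 93.56720238150722 198.6757740561186
[ 479.7 -394.3   62. ] 93.1259706444011 61.096311447586174
(array([ 478. , -364.8,   59.6]), np.float64(0.01662310745374754))
3944
((479.75421142578125, -398.6962890625), (34.07950210571289, 192.69183349609375), 3.781200408935547)
pose [ 483.3 -316.6  219.7] [-1.7988e+02 -1.3000e-01  9.4510e+01] rot [-0.1 -0.1  0.3] d [-78.1  -9.3  99.5] t 20.8
```

```bash
python3 steer.py '0 0 1 -50 -7 20 44;0 0 1 -78 -9 70 44;0 0 1 -78 -9 120 44;0 0 1 -78 -9 160 44;0 0 1 -78 -9 160 44;0 0 1 -78 -9 160 44' 90; python3 h.py 479.6 -394.4 24 93.6
```

```text
time: 21.58
tool_pos: [482.0, -396.2, 63.3]
tcp_rot: [179.9, 0.1, 93.5]
ft_force: [0.5, -1.6, 1.0]
finger_gap: 44.3
grip_force: 0.0
pose [ 482.  -396.2   63.3] [1.7993e+02 7.0000e-02 9.3540e+01] rot [ 0.1  0.1 -0.1] d [ 2.  -2.3 39.3] t 21.6
```

```bash
python3 steer.py '0 0 0 2 -2.3 25 44;0 0 0 2 -2.3 39 44;0 0 0 2 -2.3 39 44;0 0 0 2 -2.3 39 8;0 0 0 2 -2.3 39 8;0 0 0 2 -2.3 39 8;0 0 0 2 -2.3 39 8;0 0 0 2 -2.3 39 8' 90
python3 steer.py '0 0 0 0 0 -20 8;0 0 0 0 0 -40 8;0 0 0 0 0 -40 8;0 0 0 0 0 -40 8'
python3 - <<'E'
from h import *
O=np.array([459.4,-23.2]);c,s_=np.cos(np.radians(94.45)),np.sin(np.radians(94.45))
B=lambda x,y:(O[0]+x*c-y*s_,O[1]+x*s_+y*c)
go(*B(-340,0),60,94.45);print(B(-340,0))
E
```

```text
time: 22.58
tool_pos: [479.6, -395.2, 24.1]
tcp_rot: [179.9, 0.1, 93.5]
ft_force: [0.6, 0.7, 5.6]
finger_gap: 17.1
grip_force: 88.6
time: 23.08
tool_pos: [478.6, -394.4, 62.7]
tcp_rot: [180.0, 0.0, 93.5]
ft_force: [-0.3, 0.5, -2.2]
finger_gap: 16.9
grip_force: 87.8
pose [ 478.6 -394.4   62.7] [1.7999e+02 1.0000e-02 9.3480e+01] rot [ 0.  0. -1.] d [31.7  9.1  2.7] t 23.1
(np.float64(485.7802911001624), np.float64(-362.17504368532894))
```

```bash
python3 steer.py '0 0 -1 16 5 0 8;0 0 -1 31 9 0 8;0 0 -1 31 9 0 8;0 0 -1 31 9 15 8;0 0 -1 31 9 27 8;0 0 -1 31 9 29 8;0 0 -1 31 9 29 8' 90; python3 h.py 485.8 -362.2 33.5 94.45
```

```text
time: 23.95
tool_pos: [485.4, -362.9, 33.0]
tcp_rot: [-180.0, -0.0, 94.5]
ft_force: [0.7, -0.4, -1.6]
finger_gap: 16.9
grip_force: 87.8
pose [ 485.4 -362.9   33. ] [-1.7996e+02 -4.0000e-02  9.4460e+01] rot [-0. -0.  0.] d [ 0.7  0.5 -0.5] t 23.9
```

```bash
python3 steer.py '0 0 0 6 0.2 -0.5 8;0 0 0 11 0.3 -0.5 8;0 0 0 15 0.3 -0.5 8;0 0 0 18 0.3 -0.5 8;0 0 0 21 0.3 -0.5 8;0 0 0 24 0.3 -0.5 8;0 0 0 27 0.5 -0.5 8;0 0 0 30 0.7 -0.5 8'; python3 - <<'E'
from h import *
a=snap("wrist","w10")
E
python3 rib.py w10
```

```text
time: 24.95
tool_pos: [484.0, -333.2, 34.2]
tcp_rot: [-180.0, 0.0, 94.5]
ft_force: [-1.9, -3.2, -0.9]
finger_gap: 17.2
grip_force: 88.0
w10
474.3 -220.0 17.2 5.2 4.3 [290   0  51  21 966] 545 [315.5   5.8]
```

```bash
python3 steer.py '0 0 0 8 0 0 8;0 0 0 16 0.1 0 8;0 0 0 24 0.1 0 8;0 0 0 32 0.2 0 8;0 0 0 40 0.2 0 8;0 0 0 48 0.2 0 8;0 0 0 56 0.3 0 8;0 0 0 64 0.3 0 8' | grep -E "pos|force";  python3 steer.py '0 0 0 8 0 0 8;0 0 0 16 0.1 0 8;0 0 0 24 0.1 0 8;0 0 0 32 0.2 0 8;0 0 0 40 0.2 0 8;0 0 0 48 0.2 0 8;0 0 0 56 0.3 0 8;0 0 0 64 0.3 0 8'| grep -E "pos|force"
```

```text
tool_pos: [479.3, -268.6, 34.0]
ft_force: [-2.4, -4.0, -0.7]
grip_force: 88.1
tool_pos: [474.5, -204.7, 34.0]
ft_force: [-2.5, -4.3, -0.8]
grip_force: 88.1
```

```bash
python3 steer.py '0 0 0 8 0 0 8;0 0 0 16 0.1 0 8;0 0 0 24 0.1 0 8;0 0 0 32 0.2 0 8;0 0 0 40 0.2 0 8;0 0 0 48 0.2 0 8;0 0 0 56 0.3 0 8;0 0 0 64 0.3 0 8' | grep -E "pos|force";  python3 steer.py '0 0 0 8 0 0 8;0 0 0 16 0 0 8;0 0 0 24 0.1 0 8;0 0 0 32 0.1 0 8;0 0 0 40 0.1 0 8;0 0 0 48 0.1 0 8;0 0 0 56 0.2 0 8;0 0 0 64 0.2 0 8'| grep -E "pos|force";python3 -c "
from h import *
a=snap('wrist','w11');cv2.imwrite('pics/w11.png',crop(a,220,0,420,300,2))"
```

```text
tool_pos: [469.8, -140.8, 34.0]
ft_force: [-1.6, -4.7, -0.8]
grip_force: 88.0
tool_pos: [465.1, -77.0, 34.0]
ft_force: [-1.2, -3.0, -2.9]
grip_force: 87.9
```

View pics/w11.png

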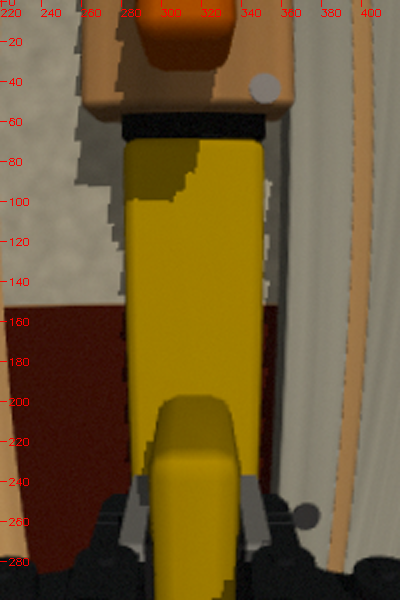

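The holder runs flat on the nose (crop v≈105), and its far edge touches the fence (crop u≈293). I'll keep feeding.

```bash
python3 steer.py '0 0 0 8 0.1 0 8;0 0 0 16 0.1 0 8;0 0 0 24 0.2 0 8;0 0 0 32 0.2 0 8;0 0 0 40 0.2 0 8;0 0 0 48 0.3 0 8;0 0 0 56 0.4 0 8;0 0 0 64 0.4 0 8' | grep -E "pos|force";  python3 steer.py '0 0 0 8 0 0 8;0 0 0 16 0.1 0 8;0 0 0 24 0.1 0 8;0 0 0 31 0.1 0 8;0 0 0 37 0.2 0 8;0 0 0 43 0.2 0 8;0 0 0 48 0.2 0 8;0 0 0 51 0.2 0 8'| grep -E "pos|force"
```

```text
tool_pos: [460.4, -13.3, 34.0]
ft_force: [-0.6, -2.8, -0.1]
grip_force: 88.0
tool_pos: [456.7, 37.4, 34.0]
ft_force: [-1.8, -2.6, -0.5]
grip_force: 88.1
```

```bash
python3 steer.py '0 0 0 -6 -0.3 0 8;0 0 0 -14 -0.3 0 8;0 0 0 -20 -0.3 -20 8;0 0 0 -30 -0.3 -70 8;0 0 0 -80 0 -80 8;0 0 0 -140 0 -80 8;0 0 0 -200 0 -80 8;0 0 0 -260 0 -80 8'; python3 h.py 479.6 -395.2 60 93.5
```

```text
time: 32.05
tool_pos: [477.0, -224.7, 114.3]
tcp_rot: [179.9, 0.0, 94.5]
ft_force: [0.6, 0.3, -1.8]
finger_gap: 17.5
grip_force: 88.3
pose [ 477.  -224.7  114.3] [1.7993e+02 1.0000e-02 9.4450e+01] rot [0.1 0.  1. ] d [-170.2  -10.7   54.3] t 32.0
```

```bash
python3 steer.py '0 0 1 -60 -4 0 8;0 0 1 -120 -8 0 8;0 0 1 -165 -10.7 0 8;0 0 1 -170 -10.7 25 8;0 0 1 -170 -10.7 50 8;0 0 1 -170 -10.7 54 8;0 0 1 -170 -10.7 54 8;0 0 1 -170 -10.7 54 8'; python3 h.py 479.6 -395.2 25 93.5
```

```text
time: 33.05
tool_pos: [480.5, -393.1, 61.6]
tcp_rot: [179.9, 0.1, 93.5]
ft_force: [0.1, -0.5, -1.0]
finger_gap: 17.0
grip_force: 88.2
pose [ 480.5 -393.1   61.6] [1.7991e+02 1.0000e-01 9.3500e+01] rot [ 0.1  0.1 -0. ] d [-2.  -1.1 36.6] t 33.0
```

Now I'll lower and release the stick, then head for the middle holder at (658,12).

```bash
python3 steer.py '0 0 0 -2 -1 20 8;0 0 0 -2 -1 32 8;0 0 0 -2 -1 36.5 8;0 0 0 -2 -1 37.5 8;0 0 0 -2 -1 37.5 8;0 0 0 -2 -1 37.5 25;0 0 0 -2 -1 37.5 38;0 0 0 -2 -1 37.5 38'
python3 steer.py '0 0 0 0 0 -50 40;0 0 0 0 0 -110 40;0 0 0 0 0 -150 40;0 0 0 0 0 -150 40'; python3 -c "
from h import *
a=snap('wrist','w12')"; python3 h.py 657 8 150 88.7
```

```text
time: 34.05
tool_pos: [478.6, -394.4, 22.0]
tcp_rot: [-180.0, -0.0, 93.5]
ft_force: [0.3, -0.3, -0.4]
finger_gap: 37.9
grip_force: 0.0
time: 34.55
tool_pos: [481.0, -396.6, 177.8]
tcp_rot: [179.7, 0.4, 93.5]
ft_force: [-0.1, -0.5, -0.5]
finger_gap: 39.9
grip_force: 0.0
pose [ 479.8 -395.5  174.7] [179.84   0.18  93.49] rot [0.2 0.2 4.8] d [392.1 201.3  24.1] t 34.6
```

```bash
python3 steer.py '0 0 1 50 30 0 44;0 0 2 105 55 0 44;0 0 3 160 80 0 44;0 0 4 215 110 0 44;0 0 4.8 270 140 0 44;0 0 4.8 325 170 10 44;0 0 4.8 380 200 20 44;0 0 4.8 392 201 24 44'; python3 steer.py '0 0 0 0 0 20 44;0 0 0 0 0 25 44;0 0 0 0 0 25 44'; python3 -c "
from h import *
a=snap('wrist','w13')"; python3 rib.py w13; python3 h.py 657.7 9 30 88.7;  python3 -c "
from h import *
a=load('w12');h=cv2.cvtColor(a['pixels'],cv2.COLOR_BGR2HSV);m=cv2.inRange(h,(22,150,60),(32,255,255))
v,u=np.nonzero(m);Q=np.array([at(a,i,j,18)[:2] for i,j in zip(u,v)],np.float32);print(cv2.minAreaRect(Q))"
```

```text
time: 35.6
tool_pos: [654.9, 13.1, 144.9]
tcp_rot: [-179.7, -0.1, 88.9]
ft_force: [-0.2, -1.4, 0.3]
finger_gap: 44.2
grip_force: 0.0
time: 35.98
tool_pos: [654.6, 7.3, 122.2]
tcp_rot: [-179.9, 0.0, 88.6]
ft_force: [-0.0, -0.6, 0.8]
finger_gap: 44.2
grip_force: 0.0
w13
432.9 176.2 55.3 18.2 -85.1 [  51    0   34   65 1902] 715 [57.3 29.2]
658.3 12.5 53.0 14.5 89.3 [ 309  161   26   80 1936] 1488 [322.7 204.8]
pose [655.2   7.4 123.3] [-1.7997e+02  1.0000e-02  8.8570e+01] rot [-0.   0.  -0.1] d [ 1.7  2.5 93.3] t 36.0
((478.64398193359375, -398.52484130859375), (33.791439056396484, 192.57994079589844), 3.515223979949951)
```

```bash
python3 steer.py '0 0 0 3 2 40 44;0 0 0 4 2.9 75 44;0 0 0 4 2.9 93 44;0 0 0 4 2.9 93 44;0 0 0 4 2.9 93 8;0 0 0 4 2.9 93 8;0 0 0 4 2.9 93 8;0 0 0 4 2.9 93 8' 60
python3 steer.py '0 0 0 0 0 -40 8;0 0 0 0 0 -75 8;0 0 0 0 0 -75 8;0 0 0 0 0 -75 8'
python3 h.py 465.3 -208.3 95 94.45
```

```text
time: 37.02
tool_pos: [660.1, 12.7, 32.8]
tcp_rot: [179.8, 0.0, 88.7]
ft_force: [-2.0, -1.3, 6.2]
finger_gap: 16.7
grip_force: 61.3
time: 37.52
tool_pos: [658.0, 13.0, 104.6]
tcp_rot: [-179.9, -0.0, 88.7]
ft_force: [0.6, 0.2, -2.6]
finger_gap: 17.0
grip_force: 60.2
pose [658.   13.  104.6] [-179.94   -0.     88.69] rot [-0.1 -0.  -5.8] d [-225.6 -187.6    9.7] t 37.5
```

```bash
python3 steer.py '0 0 -2 -45 -35 0 8;0 0 -4 -90 -70 0 8;0 0 -5.8 -135 -110 0 8;0 0 -5.8 -180 -150 0 8;0 0 -5.8 -225 -187 5 8;0 0 -5.8 -225 -187 10 8;0 0 -5.8 -225 -187 10 8;0 0 -5.8 -225 -187 10 8'
python3 h.py 465.3 -208.3 47 94.45
```

```text
time: 38.52
tool_pos: [466.8, -206.7, 94.9]
tcp_rot: [-180.0, -0.1, 94.6]
ft_force: [-0.2, 0.2, -2.3]
finger_gap: 16.8
grip_force: 60.4
pose [ 466.8 -206.7   94.9] [-1.7996e+02 -5.0000e-02  9.4560e+01] rot [-0.  -0.1  0.1] d [-1.5 -1.6 47.9] t 38.5
```

```bash
python3 steer.py '0 0 0 -1 -1 25 8;0 0 0 -1 -1 42 8;0 0 0 -1 -1 48 8;0 0 0 -1 -1 48 8;0 0 0 -1 -1 48 8'; python3 steer.py '0 0 0 0 2 1 8;0 0 0 0 4 1 8;0 0 0 0 5.5 1 8;0 0 0 0 5.5 1 8;0 0 0 0 5.5 1 8'|grep -E "pos|ft"; python3 steer.py '0 0 0 0 1 0.5 8;0 0 0 0 1 0.5 8;0 0 0 0 1 0.5 8'|grep -E "pos|ft"
```

```text
time: 39.15
tool_pos: [466.2, -209.1, 48.3]
tcp_rot: [179.9, 0.0, 94.5]
ft_force: [0.9, 0.5, -2.4]
finger_gap: 17.1
grip_force: 60.4
tool_pos: [471.0, -208.4, 46.5]
ft_force: [0.5, -0.2, -3.0]
tool_pos: [472.0, -208.3, 46.0]
ft_force: [0.7, 0.8, -2.5]
```

```bash
python3 steer.py '0 0 0 0 1 1.5 8;0 0 0 0 1 1.5 8;0 0 0 0 1 1.5 8'|grep -E "pos|ft"; python3 steer.py '0 0 0 0 0.5 1 8;0 0 0 0 0.7 1 8;0 0 0 0 0.7 1 8'|grep -E "pos|ft"; python3 steer.py '0 0 0 0 0.7 0 8;0 0 0 0 0.7 0 8;0 0 0 0 0.7 0 8'|grep -E "pos|ft"
```

```text
tool_pos: [473.1, -208.4, 44.9]
ft_force: [-3.4, 1.3, 4.7]
tool_pos: [473.2, -208.4, 44.9]
ft_force: [-13.3, 3.0, 18.4]
tool_pos: [473.7, -208.4, 44.9]
ft_force: [-12.9, 2.9, 18.6]
```

```bash
python3 steer.py '0 0 0 0 0 0 20;0 0 0 0 0 0 32;0 0 0 0 0 0 32;0 0 0 0 0 -30 32;0 0 0 0 0 -80 32;0 0 0 0 0 -140 32;0 0 0 0 0 -150 32;0 0 0 0 0 -150 40'; python3 steer.py '0 0 0 -20 0 -15 40;0 0 0 -70 0 -30 40;0 0 0 -110 0 -30 40;0 0 0 -110 0 -30 40;0 0 0 -110 0 -30 40' |grep -E "time|pos"
cat > chk.py <<'E'
from rib import *
O=np.array([459.4,-23.2]);c,s_=np.cos(np.radians(94.45)),np.sin(np.radians(94.45))
def bf(x,y): d=np.array([x,y])-O; return d[0]*c+d[1]*s_, -d[0]*s_+d[1]*c
def B(x,y): return (O[0]+x*c-y*s_,O[1]+x*s_+y*c)
if __name__=="__main__":
    a=snap("wrist",sys.argv[1])
    for o in ribs(a,70): print("rib z70",np.round(o[:5],1),"board",np.round(bf(*o[:2]),1))
    h=cv2.cvtColor(a['pixels'],cv2.COLOR_BGR2HSV);m=cv2.inRange(h,(22,150,60),(32,255,255))
    v,u=np.nonzero(m);print(len(u))
    if len(u)>500: Q=np.array([at(a,i,j,18)[:2] for i,j in zip(u,v)],np.float32);print("stick",cv2.minAreaRect(Q))
E
python3 chk.py w14; python3 h.py 478.9 -394.4 60 93.4
```

```text
time: 42.28
tool_pos: [475.1, -208.4, 194.3]
tcp_rot: [179.9, 0.1, 94.5]
ft_force: [-0.1, -0.6, -1.3]
finger_gap: 39.8
grip_force: 0.0
time: 42.9
tool_pos: [482.2, -316.8, 221.0]
rib z70 [ 473.7 -208.7   51.2   14.   -85.6] board [-186.     0.1]
3933
stick ((478.9530944824219, -397.97882080078125), (33.80815124511719, 193.21038818359375), 3.5581583976745605)
pose [ 482.5 -316.6  221.6] [-1.7988e+02 -1.4000e-01  9.4500e+01] rot [-0.1 -0.1  1.1] d [-77.7  -9.3 161.5] t 43.0
```

```bash
python3 steer.py '0 0 1 -50 -7 20 44;0 0 1 -78 -9 70 44;0 0 1 -78 -9 120 44;0 0 1 -78 -9 160 44;0 0 1 -78 -9 160 44;0 0 1 -78 -9 160 44' 90; python3 h.py 478.8 -394.5 24 93.4
```

```text
time: 43.7
tool_pos: [481.1, -396.2, 65.3]
tcp_rot: [179.9, 0.1, 93.5]
ft_force: [0.4, -0.1, 0.2]
finger_gap: 44.2
grip_force: 0.0
pose [ 481.1 -396.2   65.3] [1.7993e+02 7.0000e-02 9.3540e+01] rot [0.1 0.1 0.1] d [ 1.9 -2.3 41.3] t 43.7
```

```bash
python3 steer.py '0 0 0 2 -2.3 25 44;0 0 0 2 -2.3 40.5 44;0 0 0 2 -2.3 40.5 44;0 0 0 2 -2.3 40.5 8;0 0 0 2 -2.3 40.5 8;0 0 0 2 -2.3 40.5 8;0 0 0 2 -2.3 40.5 8;0 0 0 2 -2.3 40.5 8' 90
python3 steer.py '0 0 0 0 0 -20 8;0 0 0 0 0 -40 8;0 0 0 0 0 -40 8;0 0 0 0 0 -40 8'
python3 -c "
from chk import *
go(*B(-341,0.3),33.8,94.45)"
```

```text
time: 44.7
tool_pos: [478.7, -395.2, 24.6]
tcp_rot: [179.9, 0.1, 93.5]
ft_force: [0.1, 1.4, 5.6]
finger_gap: 16.9
grip_force: 88.6
time: 45.2
tool_pos: [477.8, -394.4, 63.2]
tcp_rot: [180.0, 0.0, 93.5]
ft_force: [-0.3, -0.3, -1.2]
finger_gap: 17.2
grip_force: 87.8
pose [ 477.8 -394.4   63.2] [180.    0.   93.5] rot [ 0.  0. -1.] d [30.7  9.7 29.4] t 45.2
```

```bash
python3 steer.py '0 0 -1 16 5 0 8;0 0 -1 28 9.3 0 8;0 0 -1 28 9.3 0 8;0 0 -1 28 9.3 15 8;0 0 -1 28 9.3 27 8;0 0 -1 28 9.3 29 8;0 0 -1 28 9.3 29 8;0 0 -1 28 9.3 29 8' | grep -E "pos|rot|force"; python3 steer.py '0 0 0 6 0.2 0 8;0 0 0 11 0.3 0 8;0 0 0 15 0.3 0 8;0 0 0 18 0.3 0 8;0 0 0 21 0.3 0 8;0 0 0 24 0.3 0 8;0 0 0 28 0.4 0 8;0 0 0 32 0.5 0 8' | grep -E "pos|force"
```

```text
tool_pos: [485.6, -366.3, 34.5]
tcp_rot: [180.0, 0.0, 94.5]
ft_force: [0.5, -1.1, -1.7]
grip_force: 87.8
tool_pos: [483.3, -334.1, 34.2]
ft_force: [-1.3, -2.8, -1.2]
grip_force: 87.9
```

```bash
python3 steer.py '0 0 0 8 0.1 0 8;0 0 0 16 0.2 0 8;0 0 0 24 0.3 0 8;0 0 0 32 0.4 0 8;0 0 0 40 0.5 0 8;0 0 0 48 0.5 0 8;0 0 0 56 0.6 0 8;0 0 0 64 0.6 0 8' | grep -E "pos|force";  python3 steer.py '0 0 0 8 0 0 8;0 0 0 16 0.1 0 8;0 0 0 24 0.1 0 8;0 0 0 32 0.2 0 8;0 0 0 40 0.2 0 8;0 0 0 48 0.2 0 8;0 0 0 56 0.3 0 8;0 0 0 64 0.3 0 8'| grep -E "pos|force"
```

```text
tool_pos: [478.9, -269.5, 34.0]
ft_force: [-0.8, -3.1, -0.2]
grip_force: 87.9
tool_pos: [474.1, -205.7, 34.0]
ft_force: [-2.5, -2.6, -1.6]
grip_force: 87.8
```

```bash
python3 steer.py '0 0 0 8 0.1 0 8;0 0 0 16 0.1 0 8;0 0 0 24 0.2 0 8;0 0 0 32 0.2 0 8;0 0 0 40 0.3 0 8;0 0 0 48 0.3 0 8;0 0 0 56 0.4 0 8;0 0 0 64 0.4 0 8' | grep -E "pos|force";  python3 steer.py '0 0 0 8 0 0 8;0 0 0 16 0.1 0 8;0 0 0 24 0.1 0 8;0 0 0 32 0.2 0 8;0 0 0 40 0.2 0 8;0 0 0 48 0.2 0 8;0 0 0 56 0.3 0 8;0 0 0 64 0.3 0 8'| grep -E "pos|force"; python3 steer.py '0 0 0 8 0 0 8;0 0 0 15 0.1 0 8;0 0 0 21 0.1 0 8;0 0 0 27 0.2 0 8;0 0 0 32 0.2 0 8;0 0 0 36 0.2 0 8;0 0 0 38 0.2 0 8;0 0 0 38 0.2 0 8'| grep -E "pos|force"
```

```text
tool_pos: [469.6, -141.9, 34.0]
ft_force: [-0.7, -2.7, -2.5]
grip_force: 87.8
tool_pos: [464.9, -78.0, 34.0]
ft_force: [-0.4, -1.6, -1.6]
grip_force: 87.8
tool_pos: [462.4, -40.4, 34.1]
ft_force: [-0.6, 0.2, -1.4]
grip_force: 87.9
```

```bash
python3 steer.py '0 0 0 -6 -0.3 0 8;0 0 0 -14 -0.3 0 8;0 0 0 -20 -0.3 -20 8;0 0 0 -30 -0.3 -70 8;0 0 0 -30 0 -120 8;0 0 0 -30 0 -140 8;0 0 0 -30 0 -140 8'|grep pos; python3 -c "
from chk import *
a=snap('wrist','w15');cv2.imwrite('pics/w15.png',crop(a,220,0,420,300,2))
for o in ribs(a,70): print('rib z70',np.round(o[:5],1),'board',np.round(bf(*o[:2]),1))"; python3 h.py 478.7 -395.2 110 93.5
```

```text
tool_pos: [466.0, -71.5, 176.2]
rib z70 [451.4  79.2  22.1  14.4 -85.7] board [102.7   0. ]
pose [464.9 -71.1 174.2] [1.7993e+02 2.0000e-02 9.4460e+01] rot [0.1 0.  1. ] d [-324.2  -11.5   64.3] t 53.1
```

View pics/w15.png

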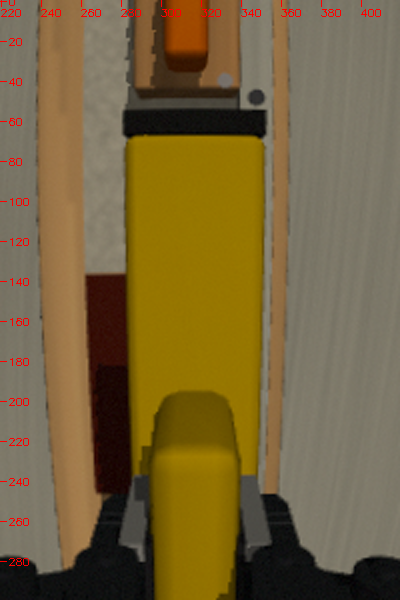

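The second holder stands straight against the fence (crop v≈90, u≈240) on the white outfeed. I'll return the stick to its rest.

```bash
python3 steer.py '0 0 1 -60 -2 0 8;0 0 1 -120 -4 10 8;0 0 1 -180 -6 30 8;0 0 1 -240 -9 50 8;0 0 1 -300 -11 64 8;0 0 1 -324 -11.5 80 8;0 0 1 -324 -11.5 110 8;0 0 1 -324 -11.5 115 8'; python3 steer.py '0 0 0 0 0 0 8;0 0 0 0 0 0 8'|grep time; python3 h.py 479.2 -395.2 25 93.5
```

```text
time: 54.12
tool_pos: [475.3, -392.3, 53.7]
tcp_rot: [-179.7, -0.4, 93.4]
ft_force: [-1.1, -0.3, -2.3]
finger_gap: 17.3
grip_force: 88.1
time: 54.38
pose [ 479.1 -394.7   60.2] [1.7993e+02 7.0000e-02 9.3520e+01] rot [0.1 0.1 0. ] d [-0.5  0.1 35.2] t 54.4
```

```bash
python3 steer.py '0 0 0 0 0 20 8;0 0 0 0 0 30 8;0 0 0 0 0 34 8;0 0 0 0 0 35.5 8;0 0 0 0 0 35.5 8;0 0 0 0 0 35.5 25;0 0 0 0 0 35.5 38;0 0 0 0 0 35.5 38'
python3 steer.py '0 0 0 0 0 -50 40;0 0 0 0 0 -110 40;0 0 0 0 0 -150 40;0 0 0 0 0 -150 40'|grep pos; python3 chk.py w16; python3 h.py 640 214 150 94
```

```text
time: 55.38
tool_pos: [478.3, -394.5, 23.3]
tcp_rot: [-180.0, -0.0, 93.5]
ft_force: [0.1, 0.9, -0.7]
finger_gap: 38.3
grip_force: 0.0
tool_pos: [480.5, -396.6, 178.9]
5932
stick ((478.4659423828125, -397.092529296875), (33.5528564453125, 191.79441833496094), 3.436530113220215)
pose [ 479.4 -395.5  175.9] [179.83   0.19  93.49] rot [ 0.2  0.2 -0.5] d [598.7 197.3  24.5] t 55.9
```

```bash
python3 steer.py '0 0 0 58 19 0 44;0 0 0 116 38 0 44;0 0 0 174 57 0 44;0 0 0 232 76 0 44;0 0 0 290 95 0 44;0 0 0 348 114 0 44;0 0 0 406 133 0 44;0 0 0 464 152 0 44'|grep pos; python3 steer.py '0 0 -0.5 58 19 0 44;0 0 -0.5 110 36 10 44;0 0 -0.5 134 45 30 44;0 0 -0.5 134 45 50 44;0 0 -0.5 134 45 50 44'; python3 -c "
from h import *
a=snap('wrist','w17')"; python3 rib.py w17; python3 h.py 639 217 30 94
```

```text
tool_pos: [601.0, 79.8, 171.4]
time: 57.55
tool_pos: [636.0, 213.0, 119.1]
tcp_rot: [-179.6, 0.1, 94.0]
ft_force: [-0.7, -0.4, 0.1]
finger_gap: 44.2
grip_force: 0.0
w17
639.3 224.6 52.8 15.1 -86.3 [ 310  154   27   81 2014] 1580 [323.9 197.8]
434.4 170.1 68.4 26.6 82.2 [  80  206   42   68 1950] 820 [ 91.6 239.9]
440.7 99.6 67.1 23.8 76.7 [ 103  279   36   52 1144] 513 [112.6 304.8]
pose [637.1 212.9 121.2] [-1.7976e+02  6.0000e-02  9.3940e+01] rot [-0.2  0.1 -0.1] d [ 4.1  2.5 91.2] t 57.6
```

```bash
python3 steer.py '0 0 0 6 2 40 44;0 0 0 10.5 2.7 75 44;0 0 0 10.5 2.7 91 44;0 0 0 10.5 2.7 91 44;0 0 0 10.5 2.7 91 8;0 0 0 10.5 2.7 91 8;0 0 0 10.5 2.7 91 8;0 0 0 10.5 2.7 91 8' 60
python3 steer.py '0 0 0 0 0 -40 8;0 0 0 0 0 -75 8;0 0 0 0 0 -75 8;0 0 0 0 0 -75 8;0 0 0 0 0 -75 8'
python3 h.py 465.3 -208.3 100 94.45
```

```text
time: 58.6
tool_pos: [642.1, 225.1, 35.0]
tcp_rot: [179.8, -0.0, 94.0]
ft_force: [-1.8, -2.3, 6.7]
finger_gap: 16.9
grip_force: 61.2
time: 59.22
tool_pos: [639.3, 224.7, 105.3]
tcp_rot: [-179.8, 0.0, 94.0]
ft_force: [-0.1, -0.0, -1.8]
finger_gap: 16.7
grip_force: 60.2
pose [639.3 224.7 105.3] [-1.7981e+02  4.0000e-02  9.3990e+01] rot [-0.2  0.  -0.5] d [-419.8 -203.7    6.2] t 59.2
```

```bash
python3 steer.py '0 0 0 -55 -25 -10 8;0 0 0 -110 -50 -10 8;0 0 0 -165 -75 -10 8;0 0 -0.5 -220 -100 -10 8;0 0 -0.5 -275 -125 -10 8;0 0 -0.5 -330 -155 -10 8;0 0 -0.5 -385 -185 0 8;0 0 -0.5 -420 -204 6 8'|grep pos; python3 steer.py '0 0 0 0 0 0 8;0 0 0 0 0 0 8'|grep -E "grip|gap"
python3 h.py 465.3 -208.3 49 94.45
```

```text
tool_pos: [464.0, -209.9, 100.0]
finger_gap: 16.6
grip_force: 60.2
pose [ 465.9 -207.6  100.8] [-1.7994e+02 -7.0000e-02  9.4450e+01] rot [-0.1 -0.1 -0. ] d [-0.7 -0.6 51.8] t 60.5
```

```bash
python3 steer.py '0 0 0 0 0 25 8;0 0 0 0 0 44 8;0 0 0 0 0 51 8;0 0 0 0 0 51 8;0 0 0 0 0 51 8'|grep -E "pos|ft"; python3 steer.py '0 0 0 0 2 1 8;0 0 0 0 4 1.5 8;0 0 0 0 5.5 1.5 8;0 0 0 0 5.5 1.5 8;0 0 0 0 5.5 1.5 8'|grep -E "pos|ft"; python3 steer.py '0 0 0 0 1 0.7 8;0 0 0 0 1 0.7 8;0 0 0 0 1 0.7 8'|grep -E "pos|ft"
```

```text
tool_pos: [467.2, -208.1, 51.5]
ft_force: [-0.5, -0.1, -1.4]
tool_pos: [471.7, -207.7, 49.0]
ft_force: [0.9, -0.7, -2.0]
tool_pos: [472.8, -207.6, 48.3]
ft_force: [0.1, -0.2, -1.6]
```

```bash
python3 steer.py '0 0 0 0 0.4 1 8;0 0 0 0 0.4 1 8;0 0 0 0 0.4 1 8'|grep -E "pos|ft"; python3 steer.py '0 0 0 0 0.5 0.7 8;0 0 0 0 0.5 0.7 8;0 0 0 0 0.5 0.7 8'|grep -E "pos|ft"; python3 steer.py '0 0 0 0 0.6 0.5 8;0 0 0 0 0.6 0.5 8;0 0 0 0 0.6 0.5 8'|grep -E "pos|ft"
```

```text
tool_pos: [473.2, -207.6, 47.3]
ft_force: [-0.1, -0.2, -2.2]
tool_pos: [473.6, -207.7, 47.0]
ft_force: [-4.6, 0.8, 6.1]
tool_pos: [473.7, -207.6, 47.0]
ft_force: [-10.6, 2.6, 14.3]
```

Flush against the fence, so I'll release it and fetch the stick.

```bash
python3 steer.py '0 0 0 0 0 0 20;0 0 0 0 0 0 32;0 0 0 0 0 0 32;0 0 0 0 0 -30 32;0 0 0 0 0 -80 32;0 0 0 0 0 -140 32;0 0 0 0 0 -150 32;0 0 0 0 0 -150 40'|grep pos; python3 steer.py '0 0 0 -20 0 -15 40;0 0 0 -70 0 -30 40;0 0 0 -110 0 -30 40;0 0 0 -110 0 -30 40;0 0 0 -110 0 -30 40' |grep -E "time|pos"
python3 chk.py w18; python3 h.py 478.5 -393.7 60 93.3
```

```text
tool_pos: [474.9, -207.8, 196.9]
time: 64.85
tool_pos: [482.0, -316.3, 223.7]
rib z70 [ 474.  -208.7   51.7   15.1  -85.6] board [-186.1   -0.2]
3897
stick ((478.6490173339844, -396.8779602050781), (33.90016174316406, 191.5691680908203), 3.6688976287841797)
pose [ 482.3 -316.   224.2] [-1.7988e+02 -1.4000e-01  9.4510e+01] rot [-0.1 -0.1  1.2] d [-77.6  -9.5 164.1] t 64.9
```

```bash
python3 steer.py '0 0 1 -50 -7 20 44;0 0 1 -78 -9.5 70 44;0 0 1 -78 -9.5 120 44;0 0 1 -78 -9.5 160 44;0 0 1 -78 -9.5 160 44;0 0 1 -78 -9.5 160 44' 90 | grep pos; python3 h.py 478.5 -393.6 24 93.5
```

```text
tool_pos: [480.5, -395.6, 67.9]
pose [ 480.5 -395.6   67.9] [1.7993e+02 7.0000e-02 9.3540e+01] rot [0.1 0.1 0. ] d [ 2.2 -1.9 43.9] t 65.7
```

```bash
python3 steer.py '0 0 0 2 -2 25 44;0 0 0 2 -2 43 44;0 0 0 2 -2 43 44;0 0 0 2 -2 43 8;0 0 0 2 -2 43 8;0 0 0 2 -2 43 8;0 0 0 2 -2 43 8;0 0 0 2 -2 43 8' 90
python3 steer.py '0 0 0 0 0 -20 8;0 0 0 0 0 -40 8;0 0 0 0 0 -40 8;0 0 0 0 0 -40 8' | grep -E "pos|force|gap"
python3 -c "
from chk import *
go(*B(-344,0.3),34,94.45)"
```

```text
time: 66.65
tool_pos: [478.3, -394.6, 24.7]
tcp_rot: [179.9, 0.1, 93.5]
ft_force: [0.3, 0.5, 5.4]
finger_gap: 16.8
grip_force: 88.6
tool_pos: [477.4, -393.8, 63.3]
ft_force: [-0.9, -0.4, -0.5]
finger_gap: 16.9
grip_force: 87.8
pose [ 477.4 -393.8   63.3] [180.    0.   93.5] rot [ 0.  0. -1.] d [27.1 10.  29.3] t 67.2
```

```bash
python3 steer.py '0 0 -1 16 5 0 8;0 0 -1 27 10 0 8;0 0 -1 27 10 0 8;0 0 -1 27 10 15 8;0 0 -1 27 10 27 8;0 0 -1 27 10 29 8;0 0 -1 27 10 29 8;0 0 -1 27 10 29 8' | grep -E "pos|rot|force"; python3 steer.py '0 0 0 6 0.2 0 8;0 0 0 11 0.3 0 8;0 0 0 15 0.3 0 8;0 0 0 18 0.3 0 8;0 0 0 21 0.3 0 8;0 0 0 24 0.3 0 8;0 0 0 28 0.4 0 8;0 0 0 32 0.5 0 8' | grep -E "pos|force"
```

```text
tool_pos: [485.9, -366.6, 34.6]
tcp_rot: [180.0, 0.0, 94.5]
ft_force: [-1.2, -0.5, -2.1]
grip_force: 87.8
tool_pos: [483.6, -334.4, 34.2]
ft_force: [-1.1, -2.0, -1.3]
grip_force: 87.9
```

```bash
python3 steer.py '0 0 0 8 0.1 0 8;0 0 0 16 0.2 0 8;0 0 0 24 0.3 0 8;0 0 0 32 0.4 0 8;0 0 0 40 0.5 0 8;0 0 0 48 0.5 0 8;0 0 0 56 0.6 0 8;0 0 0 64 0.6 0 8' | grep -E "pos|force";  python3 steer.py '0 0 0 8 0 0 8;0 0 0 16 0.1 0 8;0 0 0 24 0.1 0 8;0 0 0 32 0.2 0 8;0 0 0 40 0.2 0 8;0 0 0 48 0.2 0 8;0 0 0 56 0.3 0 8;0 0 0 64 0.3 0 8'| grep -E "pos|force"
```

```text
tool_pos: [479.3, -269.9, 34.1]
ft_force: [-1.1, -3.4, -1.4]
grip_force: 87.9
tool_pos: [474.6, -206.1, 34.1]
ft_force: [-1.3, -1.7, -2.4]
grip_force: 87.9
```

```bash
python3 steer.py '0 0 0 8 0.1 0 8;0 0 0 16 0.1 0 8;0 0 0 24 0.2 0 8;0 0 0 32 0.2 0 8;0 0 0 40 0.3 0 8;0 0 0 48 0.3 0 8;0 0 0 56 0.4 0 8;0 0 0 64 0.4 0 8' | grep -E "pos|force"; python3 steer.py '0 0 0 8 0.1 0 8;0 0 0 14 0.1 0 8;0 0 0 19 0.1 0 8;0 0 0 23 0.2 0 8;0 0 0 26 0.2 0 8;0 0 0 27 0.2 0 8;0 0 0 27 0.2 0 8'| grep -E "pos|force"
```

```text
tool_pos: [470.0, -142.3, 34.1]
ft_force: [-0.3, -1.5, -1.8]
grip_force: 87.9
tool_pos: [468.2, -115.7, 34.2]
ft_force: [0.1, -1.3, -0.4]
grip_force: 87.9
```

Next I'll retreat, lift, check the row and return the stick.

```bash
python3 steer.py '0 0 0 -6 -0.3 0 8;0 0 0 -14 -0.3 0 8;0 0 0 -20 -0.3 -20 8;0 0 0 -30 -0.3 -70 8;0 0 0 -80 0 -80 8;0 0 0 -130 0 -80 8;0 0 0 -130 0 -80 8'|grep pos; python3 h.py 479 -394.8 60 93.5
```

```text
tool_pos: [478.3, -249.3, 114.7]
pose [ 478.3 -249.3  114.7] [1.7994e+02 1.0000e-01 9.4270e+01] rot [0.1 0.1 0.8] d [-145.   -10.2   55. ] t 73.9
```

```bash
python3 steer.py '0 0 0.8 -55 -4 0 8;0 0 0.8 -110 -8 0 8;0 0 0.8 -145 -10.2 0 8;0 0 0.8 -145 -10.2 25 8;0 0 0.8 -145 -10.2 50 8;0 0 0.8 -145 -10.2 55 8;0 0 0.8 -145 -10.2 55 8;0 0 0.8 -145 -10.2 55 8'; python3 h.py 479 -394.8 25 93.5
```

```text
time: 74.9
tool_pos: [480.2, -391.3, 60.6]
tcp_rot: [179.9, 0.1, 93.7]
ft_force: [-0.3, 0.7, -0.5]
finger_gap: 16.9
grip_force: 88.2
pose [ 480.2 -391.3   60.6] [1.7992e+02 9.0000e-02 9.3700e+01] rot [0.1 0.1 0.2] d [-3.4 -1.5 35.6] t 74.9
```

```bash
python3 steer.py '0 0 0.2 -3 -1.3 20 8;0 0 0.2 -3 -1.3 30 8;0 0 0.2 -3 -1.3 34.5 8;0 0 0.2 -3 -1.3 36 8;0 0 0.2 -3 -1.3 36 8;0 0 0.2 -3 -1.3 36 25;0 0 0.2 -3 -1.3 36 38;0 0 0.2 -3 -1.3 36 38'
python3 steer.py '0 0 0 0 0 -50 40;0 0 0 0 0 -110 40;0 0 0 0 0 -150 40;0 0 0 0 0 -150 40'|grep pos; python3 chk.py w19; python3 h.py 420 -60 320 94.45
```

```text
time: 75.9
tool_pos: [478.2, -393.8, 22.7]
tcp_rot: [-180.0, -0.0, 93.5]
ft_force: [-0.4, -0.2, -0.5]
finger_gap: 38.0
grip_force: 0.0
tool_pos: [480.5, -396.0, 178.4]
5964
stick ((478.33209228515625, -396.92626953125), (33.69243240356445, 192.71621704101562), 3.435593366622925)
pose [ 479.4 -394.9  175.4] [179.83   0.18  93.49] rot [ 0.2  0.2 -1. ] d [ 337.4  -38.5 -145.8] t 76.5
```

```bash
python3 steer.py '0 0 0 50 0 -30 40;0 0 0 105 0 -60 40;0 0 0 160 -10 -90 40;0 0 0 215 -20 -120 40;0 0 0 270 -30 -146 40;0 0 0 325 -30 -146 40;0 0 0 350 -35 -146 40;0 0 0 350 -35 -146 40'|grep pos;python3 steer.py '0 0 0 0 0 0 40;0 0 0 0 0 0 40'|grep pos; python3 chk.py w20; python3 -c "
from chk import *
a=load('w20');t=snap('top','t2')
A=crop(a,250,0,390,270,2.2);T=crop(t,130,185,330,300,2.4)
A=A[:594];c=np.zeros((600,800,3),np.uint8);c[:A.shape[0],:A.shape[1]]=A;c[:T.shape[0],315:315+T.shape[1]]=T;
T2=crop(t,330,185,490,300,2.4);c[285:285+T2.shape[0],315:315+T2.shape[1]]=T2
cv2.imwrite('pics/fin.png',c)"
```

```text
tool_pos: [421.5, -45.1, 317.7]
tool_pos: [422.1, -47.6, 318.4]
rib z70 [446.  156.6  24.4  15.1 -87.1] board [180.3  -0.6]
rib z70 [450.2  93.6  50.9  16.3 -85.1] board [117.2   0.1]
rib z70 [455.8  19.3  52.4  15.7 -84.3] board [42.7  0.3]
614
stick ((474.26165771484375, -340.02374267578125), (34.97426223754883, 79.9430160522461), 4.327656269073486)
```

View pics/fin.png

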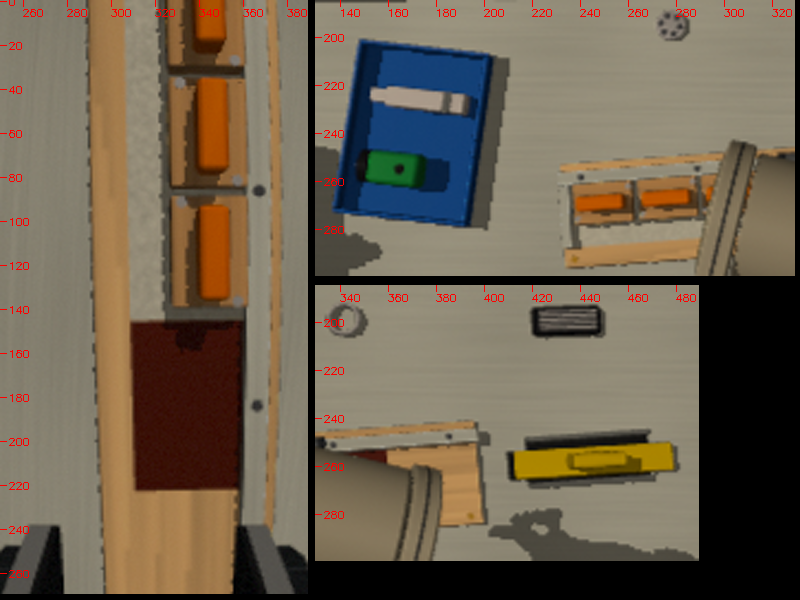

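The three holders stand in line against the fence, all on the white outfeed (the last one's rear is at crop v≈305, with the red starting at v≈320). The lamp and levers are in the tray, and the stick is in its rest.

```bash
python3 -c "
from bench import r, camrig, hand_in
print(hand_in())"
```

```text
the job is handed in; nothing more can be done
None
```

The job is handed in: the headlamp and levers are in the blue tray, all three holders were stick-fed and stand lined up against the fence on the outfeed, and the stick lies flat in its rest.

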